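Slide a paint sample panel into the stage's detent

TASK

Take the painted sample panel from the sloping stand and stand it upright on its thin edge in the blue slot of the stage's carriage. Then, still gripping the panel, slide the carriage with it along the rail, away from the robot, until you feel the ball click into its notch, without running on to the far end stop, and finish holding the panel there with the carriage resting in the notch. Leave the paint jar, the sanding block and the masking tape where they are.

Things in the scene. Friction and masses are not known exactly. Their poses are not given: they have to be found in the camera images.
- panel: Loose flat sample panel, white with a green field and a narrow yellow band on both faces, 80 mm wide, 100 mm tall, 10 mm thick, 80 to 150 g. Origin: middle of its lower thin edge. z runs up the panel to its upper edge, y along its width, x normal to its faces (at x = +-5 mm). It starts leaning 43 degrees from upright, upper edge towards the robot's left; its upper 50 mm are clear of the stand.
- drying_stand: Fixed wooden stand that carries the panel on a sloping back board with a lip; foot 110 x 90 x 8 mm, 55 mm high. Origin on the foot's underside near its centre; x points horizontally to the robot's right, z up.
- stage: Fixed sliding stage: black base 70 x 250 x 8 mm, two steel guide rods along its y axis, aluminium end blocks 33 mm high. Origin: centre of the underside; y is the rail's direction (away from the robot), z up. Between the rods lies a steel strip with one V notch 10 mm wide; its place differs each time and must be felt: somewhere at a carriage value of 0.05 to 0.09.
- slot_floor (a point): Centre of the slot's floor on the carriage, 32 mm above the bench; moves with it. Axes as the stage's: y along rail and slot, z up. The blue slot is 13 mm wide (x) and 83 mm long (y) inside, with 16 mm walls and flared lips up to 24 mm above its floor. The panel stands in it with its faces towards +-x, either way round.
- carriage (a joint): Position of the carriage along the rail in m, 0 at the end near the robot, growing along the stage's +y (away from the robot), 0.12 at the far end stop; starts at 0 to 0.02. Drag on the rail 0.5 to 2 N, stays where it is left.
- detent_ball (a joint): How far the sprung ball under the carriage has dropped, in m: about 0.0006 riding on the strip, 0.0043 in the notch, 1 mm less for each mm off the notch's centre. Within 4 mm of the centre the ball pulls the carriage in (up to 3 N). Sliding out takes 6 to 8 N: once the panel's 3 mm of play in the slot is used up, a push rising over 3 N above the drag shows the click.
- jar_ochre: Small paint jar with an ochre label, 48 mm across, 62 mm tall, origin under its centre; bystander.
- sanding_block: Cork sanding block 55 x 95 x 32 mm, origin under its centre; bystander.
- masking_tape: Roll of masking tape 102 mm across, 24 mm tall, lying flat, origin under its centre; bystander.

How it is judged:
By the outcome, as a careful person would: the job done as asked, in the order asked, and still so for the second after the job is handed in, while the arm keeps its last pose, push and grip.
It also fails if it takes over 72 s, if anything falls off the work surface, if the arm or the gripper's body presses on something with over 40 N, if the wrist force passes 120 N, or if a joint passes its speed limit or range.

ROBOT

A 7-joint arm with a two-finger parallel gripper is mounted at the origin on the work surface; the furniture and walls round the work are solid. World frame = base frame: x ahead of the robot, y to its left, z up, the work surface at z = 0. Lengths are in m, angles in rad, forces in N, time in s.
With the tool pointing down it reaches from about 0.35 to 0.775 m from the base axis. Payload 3.1 kg.
Tool frame: the origin (TCP) lies midway between the tips of the shut fingers; the grasp point (between the pads) lies 19 mm behind it; z points along the fingers, y is the line along which they close (so a half turn about z gives the same grasp; the last joint's range is limited). The gripper opens to 85 mm and grips with 20 to 120 N. Pads are 22 mm wide; open, the fingers measure 114 mm over their backs; the gripper's body (76 mm by 85 mm) begins 54 mm behind the grasp point. The pads swing forward as they close: fully open they stand 13 mm farther back than shut.
Start: joints at [-1.3, 0.311, 0.014, 1.512, -0.004, 1.319, -0.027], TCP at [0.169, 0.523, 0.194] pointing down, gripper open.
Joint ranges: [-2.7, 2.7], [-0.3, 1.91], [-1.27, 1.3], [0.12, 2.57], [-1.44, 4.58], [0.2, 2.03], [-3.05, 3.05]. Speed limits (rad/s): [2.79, 2.79, 3.14, 3.14, 3.14, 3.14, 3.14].

INTERFACE

Orientations are given as a rotation vector (axis times angle).
In Python, from cell import * gives the robot as it stands. The module is installed in compiled form; this text tells all that it offers.
- The arm moves only by the tool play_rows, never from a script. Its argument "motion" is a list of rows, each an object of numbers: "tx", "ty", "tz": the shift along the tool's x, y, z each as a share of 150 mm, from -1 to 1; "ax", "ay", "az": the turn, a rotation vector about the tool's x, y, z each as a share of 90 degrees, from -1 to 1. A call has exactly 8 rows; each row is the pose to reach, as a shift and turn from the pose commanded when the call began, along the tool's axes at that moment; what a row does not reach only later rows make up. A row lasts 1/10 s, in which the tool goes at most 50 mm and 8.59 degrees, less where a joint would pass 70% of its speed; a pose out of reach is approached as far as the arm can. A call with a number of a shift or a turn outside -1 to 1 is refused whole. A call with a gripper value outside its range is refused whole. "jaw" is the opening, from 0 (shut) to 1 (fully open), set as the call begins (left out, the last holds). The fingers move at their own pace and stop on an object; "grip_force" is the grip in N (left out, the last holds). Time passes only in rows, so rows that repeat a pose let the fingers close, or fill a call up. It gives the time, the measured TCP pose, the force, the opening and the grip force at its end, in the units of the state.
- observe(): the state, without advancing time (a new reading comes with each control period).
- read_camera(name): name is "side" or "top"; returns a dict with "img" (384x512x3 uint8, red, green, blue), "intrinsics" (3x3 intrinsics, pixels), "origin" and "rotation" of the camera in the world. Camera axes: x right, y down, z forward; pixel columns grow to the right and rows downward; lengths in m; the calibration is good to about 2 mm. A picture is of the moment at which its call begins. There is no depth.
- close_job(): hands the job in; it is judged then, once.
The state is a dict: "t": time; "joint_pos": joint angles; "joint_velocities": joint speeds; "joint_efforts": joint torques, N m; "eef_pos": TCP position; "tool_rot": TCP orientation; "ft_force": force on the tool from outside, world axes, zero at the start; "ft_torque": the same for the moment, N m; "gripper_width": finger opening in m; "finger_force": force on a finger pad.
Only numpy, scipy, OpenCV 4.12 (cv2) and the standard library are available. Lean on these libraries where they do the work, as an engineer would, in place of code of your own. Each camera call takes 0.05 s, during which the arm holds its last target. There are 200 camera calls.

## Working session

There is one attempt and no reset: what is moved stays moved. The work goes in short steps, Python scripts to look and compute and a tool call to move; the robot and the scene stay as the last step left them, time stands still between calls to the robot, and variables do not carry over. Pictures are saved under pics/ and viewed, at most 10 in all, crops included, and the job is handed in when it is done.

Besides the shell and the picture viewer there is one more tool, called after "Call:" as name(argument=value, ...) on one line, values as JSON. play_rows: Moves the arm, as the interface text tells. Its arguments: {"type":"object","properties":{"motion":{"type":"array","items":{"type":"object","properties":{"tx":{"type":"number"},"ty":{"type":"number"},"tz":{"type":"number"},"ax":{"type":"number"},"ay":{"type":"number"},"az":{"type":"number"}}}},"jaw":{"type":"number"},"grip_force":{"type":"number"}},"required":["motion"]}

```bash
mkdir -p pics
python3 - <<'E'
from cell import *
import cv2,numpy as np
np.set_printoptions(precision=4,suppress=True)
for n in("side","top"):
    c=read_camera(n);cv2.imwrite(f"pics/{n}0.png",cv2.resize(c["img"][:,:,::-1],(800,600),interpolation=cv2.INTER_CUBIC))
    print(n,c["intrinsics"],c["origin"],c["rotation"])
print(observe())
E
```

```text
side [[350.5329   0.     254.2169]
 [  0.     350.5329 185.1162]
 [  0.       0.       1.    ]] [0.6743 0.7792 0.4105] [-0.2249 -2.5023  1.6843]
top [[371.7926   0.     257.6685]
 [  0.     371.7926 193.3634]
 [  0.       0.       1.    ]] [ 0.4382 -0.0324  0.9027] [-2.1812  2.1846 -0.1336]
{'t': 0.1, 'joint_pos': array([-1.2997,  0.3116,  0.014 ,  1.5129, -0.0044,  1.3192, -0.0272]), 'joint_velocities': array([-0.    , -0.0034, -0.0003, -0.004 ,  0.0007,  0.0004, -0.0005]), 'joint_efforts': array([  0.0011, -38.0852,   0.147 , -23.1242,   0.0123,   0.0082,
        -0.    ]), 'eef_pos': array([0.169 , 0.5226, 0.1927]), 'tool_rot': array([-0.4893, -3.103 ,  0.0033]), 'ft_force': array([-0.308 , -0.1746, -0.0465]), 'ft_torque': array([-0.0028, -0.0563,  0.001 ]), 'finger_force': 0.0, 'gripper_width': 0.08511733953861207}
```

View pics/side0.png

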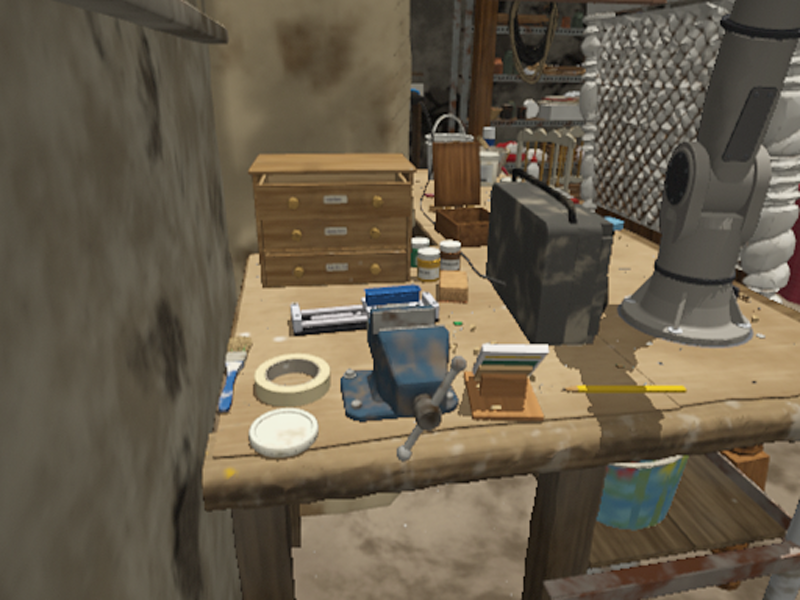

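View pics/top0.png

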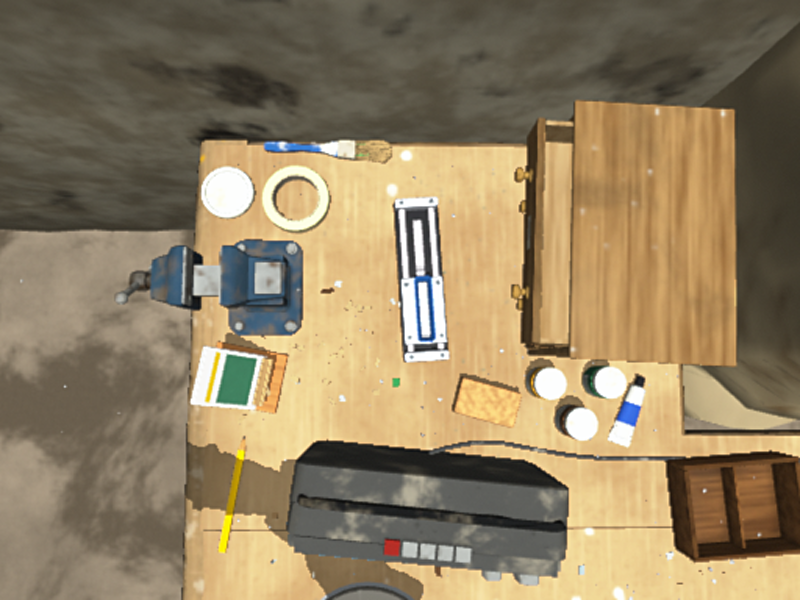

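The top view has image up = +x and left = +y. The panel is at (235,380), the stage at (422,280) with its blue slot at (425,310). The side view shows the panel at (512,360) and the slot at (393,295). I'll enlarge those areas.

```bash
cat > h.py <<'E'
from cell import *
import cv2,numpy as np
from scipy.spatial.transform import Rotation as R
np.set_printoptions(precision=4,suppress=True)
def rot(c):
    r=np.asarray(c["rotation"]); return R.from_rotvec(r).as_matrix() if r.size==3 else r
def proj(c,P):
    q=(np.atleast_2d(P)-c["origin"])@rot(c); p=q@c["intrinsics"].T; return p[:,:2]/p[:,2:]
def ray(c,uv,z):
    d=rot(c)@np.linalg.solve(c["intrinsics"],[uv[0],uv[1],1]); return c["origin"]+d*(z-c["origin"][2])/d[2]
def crop(c,u,v,w,h,s): return cv2.resize(c["img"][v:v+h,u:u+w,::-1],(w*s,h*s),interpolation=cv2.INTER_CUBIC)
E
python3 - <<'E'
from h import *
t=read_camera("top");s=read_camera("side")
a=crop(t,116,214,80,60,8);b=crop(t,240,120,64,120,5)
I=np.zeros((600,800,3),np.uint8);I[:480,:400]=a[:, :400] if 0 else cv2.resize(a,(400,300)).repeat(1,0)[:0].shape and 0 or 0
I[:300,:400]=crop(t,116,214,80,60,5);I[300:600,:450]=crop(s,290,210,75,50,6);I[:600,480:800]=crop(t,240,120,64,120,5)
cv2.imwrite("pics/c1.png",I)
cv2.imwrite("pics/c2.png",crop(s,180,170,114,55,7))
E
```

```text
(no output)
```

View pics/c1.png

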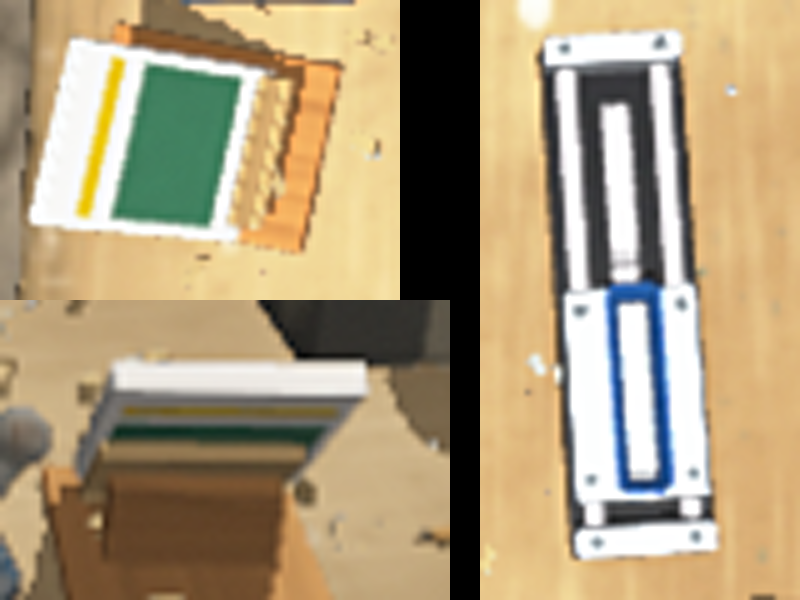

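View pics/c2.png

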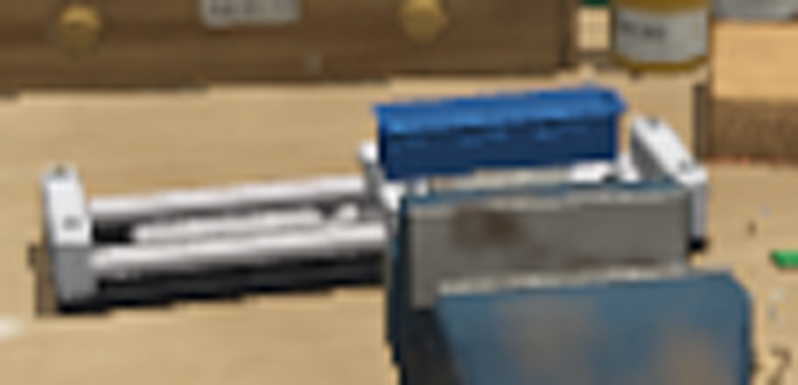

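The panel's upper thin edge is clear in both crops: top-crop corners at (72,40) and (32,222), side-crop corners at (118,62), (366,62), (112,90) and (365,95). The slot rim runs from (635,284) to (648,490). I'll fit poses to these.

```bash
cat > fit.py <<'E'
from h import *
from scipy.optimize import least_squares
t=read_camera("top");s=read_camera("side")
px=lambda x,y,o,k:np.array([o[0]+(x+.5)/k-.5,o[1]+(y+.5)/k-.5])
T=lambda x,y:px(x,y,(116,214),5); S=lambda x,y:px(x,y-300,(290,210),6); G=lambda x,y:px(x-480,y,(240,120),5)
def pose(p,tilt=43):
    a=np.radians(tilt); r=R.from_euler('z',p[3]).as_matrix()
    z=r@[0,np.sin(a),np.cos(a)]; y=r@[1,0,0]; x=np.cross(y,z)
    return np.array(p[:3]),np.column_stack([x,y,z])
# upper face normal: right & up
def pts(p,tilt=43):
    o,M=pose(p,tilt); sg=1 if M[2,0]>0 else -1
    f=lambda up,w,h:o+M@[sg*up*.005,w*.04,h]
    return [f(-1,1,.1),f(-1,-1,.1),f(1,1,0),f(1,-1,0)],[f(1,1,.1),f(1,-1,.1),f(-1,1,.1),f(-1,-1,.1)],M
mt=[T(72,40),T(32,222),T(270,72),T(238,240)];ms=[S(118,362),S(366,362),S(112,390),S(365,395)]
def res(p):
    a,b,_=pts(p); return np.r_[(proj(t,a)-mt).ravel()*np.repeat([1,1,.3,.3],2),(proj(s,b)-ms).ravel()]
f=least_squares(res,[.35,.25,.03,0])
print("panel",f.x,pts(f.x)[2]);print(res(f.x).reshape(-1,2))
print("grip pt z=.1:",f.x[:3]+pts(f.x)[2][:,2]*.1)
C=[ray(t,G(*q),.033) for q in [(543,38),(680,33),(716,548),(576,556)]];print("stage",np.array(C),np.mean(C,0))
K=[ray(t,G(*q),.056) for q in [(610,284),(660,284),(670,488),(625,492)]];print("slot",np.array(K),np.mean(K,0))
c=np.mean(C,0);d=(C[0]+C[1]-C[2]-C[3])/2;print("stage yaw from +x",np.degrees(np.arctan2(d[1],d[0])))
m=np.mean(K,0);e=(d/np.linalg.norm(d))
P=[m+e*a*.0445+np.array([-e[1],e[0],0])*b*.0095 for a in(-1,1) for b in(-1,1)]
print("slot rim in side crop",(proj(s,P)-[180,170])*7)
E
python3 fit.py
```

```text
panel [ 0.4054  0.1593  0.0236 -0.1857] [[-0.135   0.9828  0.1259]
 [-0.7188 -0.1847  0.6703]
 [ 0.682   0.      0.7314]]
[[ 0.1564 -0.6916]
 [ 0.0418 -0.1193]
 [ 0.4341 -0.1476]
 [ 0.2226  0.0249]
 [-0.5785 -0.19  ]
 [-0.0431  0.2717]
 [ 0.7288  0.1487]
 [ 0.6964 -0.2247]]
grip pt z=.1: [0.418  0.2263 0.0967]
stage [[ 0.6824 -0.0413  0.033 ]
 [ 0.6852 -0.1069  0.033 ]
 [ 0.4394 -0.1217  0.033 ]
 [ 0.4358 -0.0563  0.033 ]] [ 0.5607 -0.0815  0.033 ]
slot [[ 0.5604 -0.0717  0.056 ]
 [ 0.5604 -0.0947  0.056 ]
 [ 0.4666 -0.0986  0.056 ]
 [ 0.4648 -0.0781  0.056 ]] [ 0.513  -0.0858  0.056 ]
stage yaw from +x 3.4610519568987907
slot rim in side crop [[600.9724  84.0136]
 [614.5214 101.6135]
 [379.2253 101.9845]
 [389.0118 120.3074]]
```

```bash
cat >> h.py <<'E'
po=np.array([.4054,.1593,.0236])
PM=np.array([[-.135,.9828,.1259],[-.7188,-.1847,.6703],[.682,0,.7314]])
def go(pos,M):
    o=observe(); A=R.from_rotvec(o["tool_rot"]).as_matrix()
    t=A.T@(np.array(pos)-o["eef_pos"])/.15; a=R.from_matrix(A.T@M).as_rotvec()/(np.pi/2)
    print("t",t,"a",a,"max",abs(np.r_[t,a]).max())
def tool(z,y): z=np.array(z)/np.linalg.norm(z); y=y-z*(y@z); y/=np.linalg.norm(y); return np.column_stack([np.cross(y,z),y,z])
E
python3 - <<'E'
from h import *
print(R.from_rotvec(observe()["tool_rot"]).as_matrix())
for sg in(1,-1):
    M=tool(-PM[:,2],sg*PM[:,0]);go(po+PM@[0,-.004,.16],M)
print(po+PM@[0,-.004,.16])
t=read_camera("top");s=read_camera("side")
k=lambda u,v:(u/1.5625-.18,v/1.5625-.18)
for q,z in [((232,335),0),((302,335),0),((222,320),.1),((285,320),.1),((195,305),.1),((130,300),.1)]: print(q,ray(t,k(*q),z))
for z in(.08,.1,.12,.14): print(z,proj(s,[[.5,.25,z],[.47,.25,z]])*1.5625)
E
```

```text
[[-0.9515  0.3077 -0.0002]
 [ 0.3077  0.9515 -0.0008]
 [-0.0001 -0.0008 -1.    ]]
t [-2.1261 -1.1044  0.3524] a [-0.0449 -0.7045  1.7906] max 2.1260843982564577
t [-2.1261 -1.1044  0.3524] a [ 0.4766 -0.0304 -0.0771] max 2.1260843982564577
[0.4216 0.2673 0.1406]
(232, 335) [0.4762 0.209  0.    ]
(302, 335) [0.476  0.1015 0.    ]
(222, 320) [0.4926 0.1965 0.1   ]
(285, 320) [0.4925 0.1103 0.1   ]
(195, 305) [0.5134 0.2339 0.1   ]
(130, 300) [0.5203 0.3227 0.1   ]
0.08 [[455.2286 375.2946]
 [479.8854 373.0981]]
0.1 [[456.1627 360.1798]
 [481.1032 358.0853]]
0.12 [[457.1193 344.7001]
 [482.3501 342.7131]]
0.14 [[458.0993 328.8422]
 [483.6273 326.9684]]
```

Call:
play_rows(motion=[{"tx":-0.06,"ty":-0.03,"ax":0.02},{"tx":-0.2,"ty":-0.1,"ax":0.05},{"tx":-0.4,"ty":-0.2,"ax":0.1},{"tx":-0.6,"ty":-0.3,"ax":0.15},{"tx":-0.8,"ty":-0.4,"ax":0.2},{"tx":-0.95,"ty":-0.48,"ax":0.24},{"tx":-1,"ty":-0.5,"ax":0.25},{"tx":-1,"ty":-0.5,"ax":0.25}], jaw=1)

```text
schema error: expected keys tx, ty, tz, ax, ay, az
```

```bash
cat > a.py <<'E'
from h import *
import sys
go(po+PM@[0,-.004,float(sys.argv[1])],tool(-PM[:,2],-PM[:,0]));o=observe();print(o["t"],o["eef_pos"],o["joint_pos"],o["ft_force"])
E
python3 a.py .16
```

```text
t [-2.1262 -1.1058  0.3532] a [ 0.4769 -0.0303 -0.077 ] max 2.126222086363674
0.4 [0.1692 0.5232 0.1936] [-1.2997  0.311   0.014   1.5117 -0.0044  1.3192 -0.0272] [1.1869 1.167  0.0343]
```

All six keys are required in every row.

Call:
play_rows(motion=[{"tx":-0.06,"ty":-0.03,"tz":0,"ax":0.02,"ay":0,"az":0},{"tx":-0.2,"ty":-0.1,"tz":0,"ax":0.05,"ay":0,"az":0},{"tx":-0.4,"ty":-0.2,"tz":0,"ax":0.1,"ay":0,"az":0},{"tx":-0.6,"ty":-0.3,"tz":0,"ax":0.15,"ay":0,"az":0},{"tx":-0.8,"ty":-0.4,"tz":0,"ax":0.2,"ay":0,"az":0},{"tx":-0.95,"ty":-0.48,"tz":0,"ax":0.24,"ay":0,"az":0},{"tx":-1,"ty":-0.5,"tz":0,"ax":0.25,"ay":0,"az":0},{"tx":-1,"ty":-0.5,"tz":0,"ax":0.25,"ay":0,"az":0}], jaw=1)

```text
t: 1.2
eef_pos: [0.2896, 0.4055, 0.193]
tool_rot: [-0.474, -2.985, 0.595]
ft_force: [0.7, 0.2, -0.0]
gripper_width: 0.0853
finger_force: 0.0
```

```bash
cat > a.py <<'E'
from h import *
import sys
go(po+PM@[0,-.004,float(sys.argv[1])],tool(-PM[:,2],-PM[:,0]));o=observe();print(o["t"],o["eef_pos"],o["joint_pos"],o["ft_force"])
E
python3 a.py .16
```

```text
t [-1.1224 -0.4239  0.5541] a [ 0.2271 -0.0447 -0.0696] max 1.1223884076686843
1.2 [0.2896 0.4055 0.193 ] [-1.109   0.5298  0.0976  1.2686  0.0429  1.7277  0.2393] [ 0.7248  0.1748 -0.0015]
```

Call:
play_rows(motion=[{"tx":-0.08,"ty":-0.03,"tz":0.02,"ax":0.02,"ay":0,"az":-0.01},{"tx":-0.25,"ty":-0.1,"tz":0.08,"ax":0.05,"ay":-0.01,"az":-0.02},{"tx":-0.45,"ty":-0.17,"tz":0.18,"ax":0.1,"ay":-0.02,"az":-0.03},{"tx":-0.65,"ty":-0.25,"tz":0.28,"ax":0.14,"ay":-0.03,"az":-0.05},{"tx":-0.83,"ty":-0.33,"tz":0.38,"ax":0.19,"ay":-0.04,"az":-0.06},{"tx":-0.95,"ty":-0.38,"tz":0.44,"ax":0.22,"ay":-0.045,"az":-0.07},{"tx":-1,"ty":-0.4,"tz":0.46,"ax":0.227,"ay":-0.045,"az":-0.07},{"tx":-1,"ty":-0.4,"tz":0.46,"ax":0.227,"ay":-0.045,"az":-0.07}])

```text
t: 2.0
eef_pos: [0.4059, 0.2822, 0.1528]
tool_rot: [-0.261, -2.851, 1.12]
ft_force: [0.9, 0.5, -0.2]
gripper_width: 0.0852
finger_force: 0.0
```

```bash
python3 a.py .13
```

```text
t [-0.1207 -0.0027  0.3126] a [0.001  0.001  0.0015] max 0.3125799418393375
2.0 [0.4059 0.2822 0.1528] [-0.9857  0.7559  0.1517  1.1813  0.2705  1.8607  0.5383] [ 0.8812  0.4585 -0.2104]
```

Call:
play_rows(motion=[{"tx":-0.03,"ty":0,"tz":0.02,"ax":0,"ay":0,"az":0},{"tx":-0.08,"ty":0,"tz":0.05,"ax":0,"ay":0,"az":0},{"tx":-0.12,"ty":0,"tz":0.1,"ax":0,"ay":0,"az":0},{"tx":-0.12,"ty":0,"tz":0.17,"ax":0,"ay":0,"az":0},{"tx":-0.12,"ty":0,"tz":0.24,"ax":0,"ay":0,"az":0},{"tx":-0.12,"ty":0,"tz":0.3,"ax":0,"ay":0,"az":0},{"tx":-0.12,"ty":0,"tz":0.31,"ax":0,"ay":0,"az":0},{"tx":-0.12,"ty":0,"tz":0.31,"ax":0,"ay":0,"az":0}], jaw=0.5)

```text
t: 2.8
eef_pos: [0.4184, 0.2471, 0.1189]
tool_rot: [-0.262, -2.851, 1.122]
ft_force: [0.6, -0.1, 0.2]
gripper_width: 0.0428
finger_force: 0.0
```

```bash
python3 a.py .062
python3 - <<'E'
from h import *
s=read_camera("side");t=read_camera("top")
I=np.zeros((600,800,3),np.uint8);I[:,:400]=crop(t,100,190,100,150,4);I[:,400:]=crop(s,280,140,100,150,4)
cv2.imwrite("pics/c3.png",I)
E
```

```text
t [0.0043 0.0005 0.4547] a [0.0004 0.0011 0.0013] max 0.4546847706551006
2.8 [0.4184 0.2471 0.1189] [-0.9495  0.7494  0.1577  1.2834  0.287   1.7551  0.5485] [ 0.6466 -0.0735  0.1889]
```

View pics/c3.png

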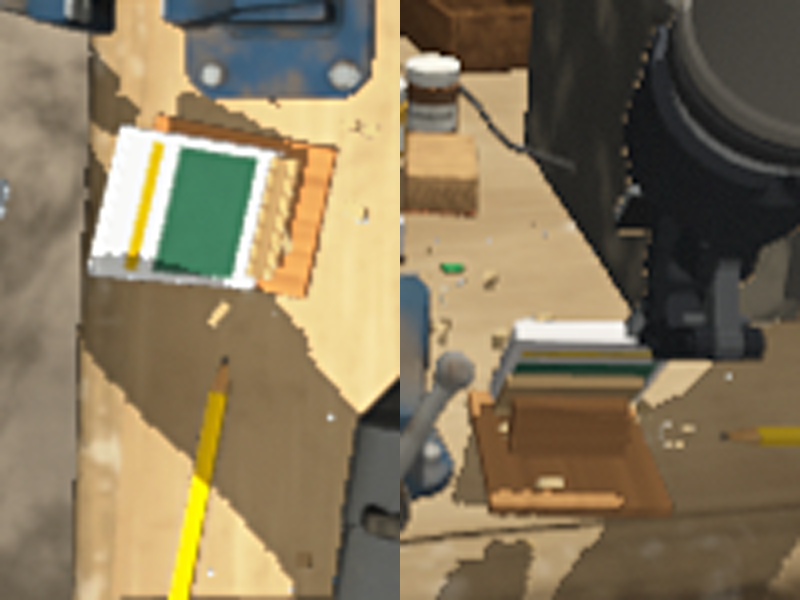

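The gripper is at side-crop (690,330), right of the panel, and isn't in the top view at all. I need to check that against the projection.

Run:
```python
from h import *
s=read_camera("side");t=read_camera("top");o=observe();M=R.from_rotvec(o["tool_rot"]).as_matrix()
P=[o["eef_pos"],o["eef_pos"]-.07*M[:,2],[0,0,0],[.15,0,0]]
for c in(s,t): print(proj(c,P)-0, rot(c))
print((proj(s,P)-[280,140])*4,(proj(t,P)-[100,190])*4)
cv2.imwrite("pics/full.png",np.hstack([cv2.resize(c["img"][:,:,::-1],(400,300)) for c in(s,t)]))
```

```text
[[335.2629 217.142 ]
 [344.838  202.5941]
 [436.1958 203.8557]
 [387.3133 207.5528]] [[-0.9822  0.0577 -0.1789]
 [ 0.1875  0.3709 -0.9095]
 [ 0.0139 -0.9269 -0.3751]]
[[113.2532 239.6904]
 [ 79.3756 235.992 ]
 [234.498  421.3911]
 [234.7116 353.7017]] [[-0.0027 -0.9952  0.0975]
 [-0.9997  0.0003 -0.0246]
 [ 0.0245 -0.0975 -0.9949]]
[[221.0516 308.568 ]
 [259.352  250.3763]
 [624.7832 255.4226]
 [429.2534 270.2112]] [[ 53.0127 198.7617]
 [-82.4977 183.9681]
 [537.992  925.5645]
 [538.8463 654.807 ]]
```

View pics/full.png

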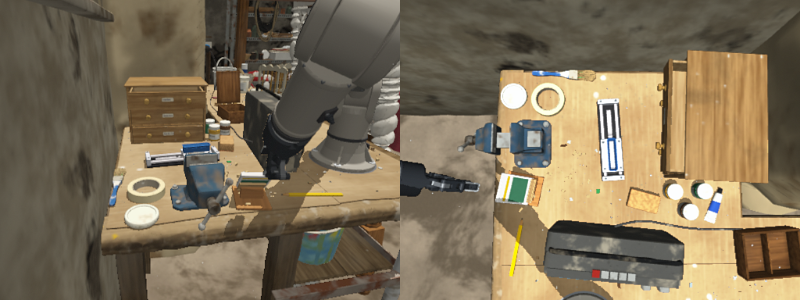

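Run:
```python
from h import *
s=read_camera("side");t=read_camera("top");o=observe();M=R.from_rotvec(o["tool_rot"]).as_matrix();e=o["eef_pos"]
P=[e,e+M@[0,.021,-.005],e+M@[0,-.021,-.005],e+M@[0,0,-.073]]
Q=[po+PM@[a,b,c] for a in(-.005,.005) for b,c in((-.04,.0),(.04,.0),(.04,.1),(-.04,.1))]
out=[]
for c,(u,v) in((t,(60,190)),(s,(290,150))):
    k=4;I=crop(c,u,v,100,110,k)
    f=lambda X:tuple(int(round(w)) for w in (X-[u,v]+.5)*k)
    for i,p in enumerate(proj(c,P)): cv2.circle(I,f(p),4,[(0,0,255),(255,0,255),(255,255,0),(0,255,255)][i],-1)
    for i,p in enumerate(proj(c,Q)): cv2.circle(I,f(p),2,(255,0,0) if i<4 else (0,0,255),-1)
    out.append(I)
cv2.imwrite("pics/c4.png",np.hstack(out))
```

```text
(no output)
```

View pics/c4.png

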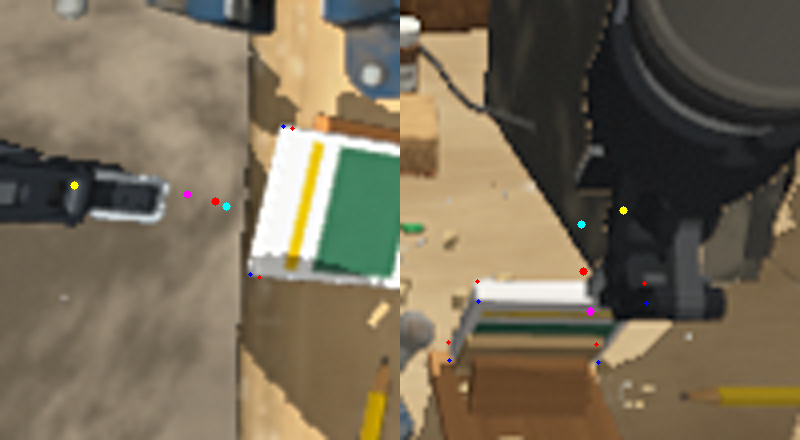

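The panel model matches the image, but the gripper appears offset from where the reported pose projects. To locate the fingers, I'll move the jaw and difference the images.

Run:
```python
from h import *
for n in("side","top"): np.save(n+"_a.npy",read_camera(n)["img"])
```

Call:
play_rows(motion=[{"tx":0,"ty":0,"tz":0,"ax":0,"ay":0,"az":0},{"tx":0,"ty":0,"tz":0,"ax":0,"ay":0,"az":0},{"tx":0,"ty":0,"tz":0,"ax":0,"ay":0,"az":0},{"tx":0,"ty":0,"tz":0,"ax":0,"ay":0,"az":0},{"tx":0,"ty":0,"tz":0,"ax":0,"ay":0,"az":0},{"tx":0,"ty":0,"tz":0,"ax":0,"ay":0,"az":0},{"tx":0,"ty":0,"tz":0,"ax":0,"ay":0,"az":0},{"tx":0,"ty":0,"tz":0,"ax":0,"ay":0,"az":0}], jaw=0)

```text
t: 4.0
eef_pos: [0.4184, 0.2474, 0.1189]
tool_rot: [-0.261, -2.851, 1.122]
ft_force: [-0.5, -0.7, 0.9]
gripper_width: 0.0003
finger_force: 0.0
```

Run:
```python
from h import *
o=observe();M=R.from_rotvec(o["tool_rot"]).as_matrix();e=o["eef_pos"];print(e,o["gripper_width"])
I=np.zeros((600,800,3),np.uint8)
for i,(n,(u,v)) in enumerate((("top",(50,190)),("side",(300,150)))):
    c=read_camera(n);a=np.load(n+"_a.npy");c0=dict(c);c0["img"]=a
    m=(np.abs(c["img"].astype(int)-a).max(2)>35); ys,xs=np.nonzero(m);print(n,m.sum(),xs.min(),xs.max(),ys.min(),ys.max())
    I[300*i:300*i+300,:400]=crop(c0,u,v,80,60,5);I[300*i:300*i+300,400:]=crop(c,u,v,80,60,5)
    p=proj(c,[e,e+M@[0,0,-.019],e+M@[0,0,-.073],e+M@[.011,0,0],e+M@[-.011,0,0]]);print(p)
    for q,col in zip(p,[(0,0,255),(0,255,0),(0,255,255),(255,0,255),(255,255,0)]): cv2.circle(I,tuple(int(w) for w in (q-[u,v]+.5)*5+[400,300*i]),3,col,-1)
cv2.imwrite("pics/c5.png",I)
```

```text
[0.4184 0.2474 0.1189] 0.00027122607442864647
top 475 0 168 202 263
[[113.5847 239.784 ]
 [104.8491 238.8241]
 [ 78.1715 235.8926]
 [112.4277 245.0494]
 [114.7383 234.5337]]
side 500 288 486 34 294
[[335.2216 217.0947]
 [337.6175 213.4531]
 [345.2131 201.908 ]
 [341.2398 217.1533]
 [329.2012 217.0361]]
```

View pics/c5.png

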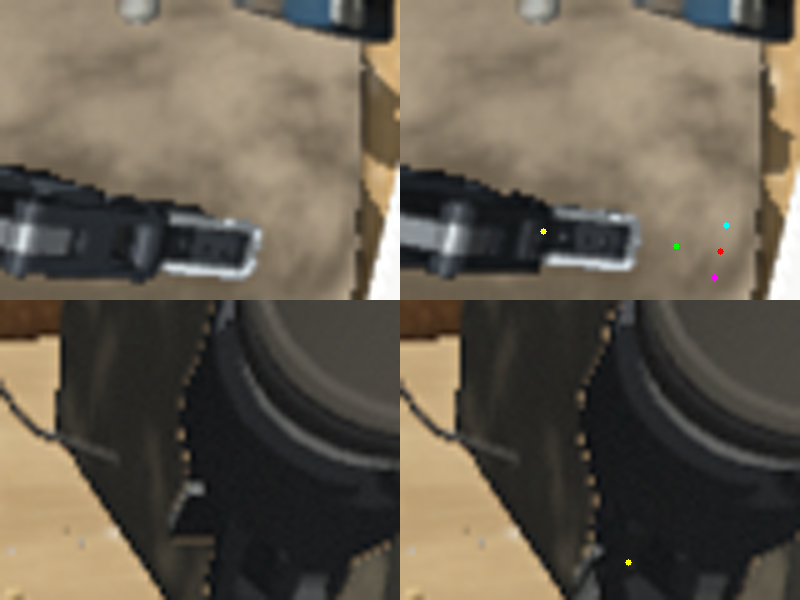

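The shut fingers end at top px (97.6,238), while the reported TCP projects to (113.6,240). I'll read the side-view tip numerically.

Run:
```python
from h import *
for n,(x0,x1,y0,y1) in (("side",(322,380,184,236)),("top",(85,135,225,252))):
    c=read_camera(n);g=cv2.cvtColor(c["img"],cv2.COLOR_RGB2GRAY)
    print(n,x0,"tip pred",proj(c,observe()["eef_pos"]))
    for y in range(y0,y1): print(y,''.join("@#%*+=-:. "[min(9,int(v)//22)] for v in g[y,x0:x1]))
```

```text
side 322 tip pred [[335.2227 217.0911]]
184 ########%%%#####@######################################@##
185 ########%%%####%*#########################################
186 ########%%%####*+@########################################
187 ########%%%######@########################################
188 ########%%%###############################################
189 ########%%%#####%*@#######################################
190 ########%%%%####*+@#######################################
191 ########%%%%%##%%%###@####################################
192 #########%%#%%#%##########################################
193 %########%%%%%#%%#########################################
194 =########%%##%#%%####@####################################
195 .=#######%%#%%############################################
196  .%######%%%%%#%*#@#@####################################%
197 ..=######%%%%%#%+@#######################################*
198 ...=#####%%%%%#%*#@#@####################################%
199 :..:%####%%%%%%++*%############@#####################%%%%%
200 ::.:=####%%%%%*=*+%@#######@@###################
[... 3038 characters left out ...]
+==+===========-=-----=====***=         
240 %%%%%%%%##+=+++==============-======*%**-         
241 ===++++*%*--+++++===================%%%*:         
242      ..:-- :=++++========+=====++===*%%+          
243 +=-::.     -++++========+++===+++==-*%%=          
244 ++++++++++++++++========+++==++++==-*%*-          
245 ++++++++++++++========+++++=++++==--*%*:         .
246 ++++++++++++++======++++++++++++=---*%+          .
247 +++++++++++++=======+++++=+++++==---*%+          .
248 +++++++++++++++======++++=======--:*%%=          .
249 +++++++++++++++++==============--::*%*:          .
250 +++++++++++++++++============----::*%+          ..
251 +++++++++++++++++===========-----::*%+          ..
```

Run:
```python
from h import *
from scipy.optimize import least_squares
s=read_camera("side");t=read_camera("top");o=observe();M=R.from_rotvec(o["tool_rot"]).as_matrix()
for b in ((350,227),(357,227),(364,227),(345,222)):
    f=least_squares(lambda p:np.r_[(proj(t,p)-[97,238]).ravel(),(proj(s,p)-b).ravel()],o["eef_pos"])
    print(b,f.x,f.fun,M.T@(f.x-o["eef_pos"]))
```

```text
(350, 227) [0.4138 0.2851 0.1179] [-1.6729  4.0536 -3.6768  0.3051] [ 0.0113  0.0272 -0.024 ]
(357, 227) [0.4073 0.2875 0.1181] [-3.0334  7.2087 -6.552   0.5979] [ 0.0181  0.028  -0.0249]
(364, 227) [0.4009 0.2901 0.1182] [-4.4368 10.3433 -9.4185  0.9374] [ 0.0249  0.0289 -0.026 ]
(345, 222) [0.4183 0.2803 0.1258] [-0.7965  1.9554 -1.7891  0.1387] [ 0.006   0.0189 -0.0271]
```

Call:
play_rows(motion=[{"tx":0,"ty":0,"tz":0,"ax":0,"ay":0,"az":0},{"tx":0,"ty":0,"tz":0,"ax":0,"ay":0,"az":0},{"tx":0,"ty":0,"tz":0,"ax":0,"ay":0,"az":0},{"tx":0,"ty":0,"tz":0.04,"ax":0,"ay":0,"az":0},{"tx":0,"ty":0,"tz":0.1,"ax":0,"ay":0,"az":0},{"tx":0,"ty":0,"tz":0.16,"ax":0,"ay":0,"az":0},{"tx":0,"ty":0,"tz":0.2,"ax":0,"ay":0,"az":0},{"tx":0,"ty":0,"tz":0.2,"ax":0,"ay":0,"az":0}], jaw=1)

```text
t: 5.1
eef_pos: [0.4141, 0.2258, 0.0964]
tool_rot: [-0.262, -2.848, 1.124]
ft_force: [0.0, 0.8, 0.7]
gripper_width: 0.0854
finger_force: 0.0
```

```bash
python3 a.py .062
python3 - <<'E'
from h import *
o=observe();M=R.from_rotvec(o["tool_rot"]).as_matrix();e=o["eef_pos"]
for n,(x0,x1,y0,y1) in (("side",(316,375,180,240)),("top",(95,145,222,258))):
    c=read_camera(n);g=cv2.cvtColor(c["img"],cv2.COLOR_RGB2GRAY)
    print(n,x0,"tip pred",proj(c,[e,e+M@[0,.042,-.013],e+M@[0,-.042,-.013]]))
    for y in range(y0,y1): print(y,''.join("@#%*+=-:. "[min(9,int(v)//22)] for v in g[y,x0:x1]))
E
```

```text
t [0.002  0.0047 0.246 ] a [-0.001   0.0004  0.0013] max 0.24600483208449847
5.1 [0.4141 0.2258 0.0964] [-0.9386  0.7393  0.1588  1.3657  0.2919  1.684   0.5381] [0.0095 0.7919 0.68  ]
side 316 tip pred [[331.6349 222.337 ]
 [335.1767 241.9777]
 [331.1622 199.3395]]
180 %%%**%%%#####%%*@###########%*%######%%*****+**************
181 %###%%*%#####%%*@############**%######%%******+************
182 %%####%%######%*@############%**%#######%*******++*********
183 ##############%*@#@###########%**%#######%%*******+++******
184 %#############%*@#@############%+*%########%%*********+++**
185 =#############%%################%+*%#########%%%***********
186 :=###########%*#@################%*+*###########%%%********
187 .:%##########*+#@@################%*+*%###########%%%******
188 ::=##########*+#@###################*+**%##############%%%%
189 :::+#########*+@#####################%*++*%################
190 ::::%##########%#######################%*+**%%#############
191 ::::=#########%%%@#######################%*+***%%##########
192 :::::+#########%%*#########################%**+****%%%%%###
1
[... 4366 characters left out ...]
+**%%%%#*--===--*%*:         ..     -+++
246 %#+.    ...:--===+= -+=---*%+          ..     =+++
247 %#+===-::           -==---*%+          ..    .=+++
248 %%++++==========-:====--:*%%=          ..    -++++
249 +++++++====+++++=====--::*%*:          .     -++++
250 +++++++============----::*%+          ..     =++++
251 +++++++===========-----::*%+          ..    .=+++=
252 +++++++==========-------:*%+     :..:-.-:.  ++++++
253 +++++++==========------::*%=    .:::-===::.-*%%*+*
254 ++++++==========-------::*%-    ::::-===:::=*%%%*%
255 ++++++==========-------::**    .::::-==-:::=*%%%%%
256 ++++++==========-------::*+   .:::::-==-:::+%%%%%%
257 ++++++=========-------:::++  .:::::::--::::+******
```

Run:
```python
from h import *
from scipy.optimize import least_squares
s=read_camera("side");t=read_camera("top");o=observe();M=R.from_rotvec(o["tool_rot"]).as_matrix();e=o["eef_pos"]
U=e+M@[0,-.042,-.013]
for so in((6,-6),(7,-8),(6,-4),(6,-12)):
    f=least_squares(lambda d:np.r_[(proj(t,U+d)-proj(t,U)-[-16,-1.5]).ravel(),(proj(s,U+d)-proj(s,U)-so).ravel()],[0,0,0])
    print(so,f.x,f.fun,"tool",M.T@f.x)
```

```text
(6, -6) [0.0024 0.0247 0.0231] [-0.3048  0.7662 -0.7694  0.0521] tool [ 0.0021  0.0023 -0.0338]
(7, -8) [0.0015 0.0238 0.0266] [-0.5145  1.2893 -1.3009  0.0898] tool [ 0.0029 -0.0008 -0.0356]
(6, -4) [0.0024 0.0259 0.0197] [-0.2804  0.7052 -0.7051  0.0476] tool [ 0.0023  0.0056 -0.032 ]
(6, -12) [0.0024 0.0211 0.0335] [-0.378   0.9493 -0.966   0.0658] tool [ 0.0015 -0.0073 -0.039 ]
```

The mismatch is purely along the tool axis: the tips look about 34 mm short of the reported TCP. A harmless test will settle it: close with the reported TCP 20 mm below the panel's upper edge and see whether the jaw stops at 10 mm.

Call:
play_rows(motion=[{"tx":0,"ty":0.004,"tz":0.03,"ax":0,"ay":0,"az":0},{"tx":0,"ty":0.004,"tz":0.07,"ax":0,"ay":0,"az":0},{"tx":0,"ty":0.004,"tz":0.11,"ax":0,"ay":0,"az":0},{"tx":0,"ty":0.004,"tz":0.12,"ax":0,"ay":0,"az":0},{"tx":0,"ty":0.004,"tz":0.12,"ax":0,"ay":0,"az":0},{"tx":0,"ty":0.004,"tz":0.12,"ax":0,"ay":0,"az":0},{"tx":0,"ty":0.004,"tz":0.12,"ax":0,"ay":0,"az":0},{"tx":0,"ty":0.004,"tz":0.12,"ax":0,"ay":0,"az":0}])

```text
t: 6.1
eef_pos: [0.4126, 0.2159, 0.0834]
tool_rot: [-0.261, -2.851, 1.121]
ft_force: [-0.4, -0.5, 0.5]
gripper_width: 0.0853
finger_force: 0.0
```

Call:
play_rows(motion=[{"tx":0,"ty":0,"tz":0,"ax":0,"ay":0,"az":0},{"tx":0,"ty":0,"tz":0,"ax":0,"ay":0,"az":0},{"tx":0,"ty":0,"tz":0,"ax":0,"ay":0,"az":0},{"tx":0,"ty":0,"tz":0,"ax":0,"ay":0,"az":0},{"tx":0,"ty":0,"tz":0,"ax":0,"ay":0,"az":0},{"tx":0,"ty":0,"tz":0,"ax":0,"ay":0,"az":0},{"tx":0,"ty":0,"tz":0,"ax":0,"ay":0,"az":0},{"tx":0,"ty":0,"tz":0,"ax":0,"ay":0,"az":0}], jaw=0, grip_force=20)

```text
t: 6.9
eef_pos: [0.4125, 0.2157, 0.0833]
tool_rot: [-0.261, -2.851, 1.122]
ft_force: [-0.6, -1.0, 0.7]
gripper_width: 0.0002
finger_force: 0.0
```

```bash
python3 a.py .1
```

```text
t [ 0.0036 -0.0047 -0.1176] a [0.0005 0.0013 0.0014] max 0.11763714556686285
6.9 [0.4125 0.2157 0.0833] [-0.9328  0.736   0.159   1.4069  0.295   1.6429  0.532 ] [-0.6005 -0.9655  0.736 ]
```

The jaw shut fully, so the images are right: the real tips are about 34 mm behind the reported TCP. I'll correct for that.

Call:
play_rows(motion=[{"tx":0,"ty":0,"tz":0,"ax":0,"ay":0,"az":0},{"tx":0,"ty":0,"tz":0,"ax":0,"ay":0,"az":0},{"tx":0,"ty":0,"tz":0,"ax":0,"ay":0,"az":0},{"tx":0,"ty":0,"tz":0,"ax":0,"ay":0,"az":0},{"tx":0,"ty":0,"tz":0,"ax":0,"ay":0,"az":0},{"tx":0,"ty":-0.004,"tz":0.05,"ax":0,"ay":0,"az":0},{"tx":0,"ty":-0.004,"tz":0.1,"ax":0,"ay":0,"az":0},{"tx":0,"ty":-0.004,"tz":0.14,"ax":0,"ay":0,"az":0}], jaw=0.75)

```text
t: 7.7
eef_pos: [0.4095, 0.2001, 0.0679]
tool_rot: [-0.262, -2.85, 1.123]
ft_force: [-0.1, 0.2, -0.2]
gripper_width: 0.0641
finger_force: 0.0
```

Call:
play_rows(motion=[{"tx":0,"ty":0,"tz":0.04,"ax":0,"ay":0,"az":0},{"tx":0,"ty":0,"tz":0.08,"ax":0,"ay":0,"az":0},{"tx":0,"ty":0,"tz":0.12,"ax":0,"ay":0,"az":0},{"tx":0,"ty":0,"tz":0.16,"ax":0,"ay":0,"az":0},{"tx":0,"ty":0,"tz":0.19,"ax":0,"ay":0,"az":0},{"tx":0,"ty":0,"tz":0.21,"ax":0,"ay":0,"az":0},{"tx":0,"ty":0,"tz":0.21,"ax":0,"ay":0,"az":0},{"tx":0,"ty":0,"tz":0.21,"ax":0,"ay":0,"az":0}])

```text
t: 8.5
eef_pos: [0.406, 0.1802, 0.0454]
tool_rot: [-0.261, -2.851, 1.121]
ft_force: [0.2, 0.5, -0.1]
gripper_width: 0.0638
finger_force: 0.0
```

```bash
python3 a.py .03
python3 - <<'E'
from h import *
for n,(x0,x1,y0,y1) in (("top",(95,160,218,264)),):
    c=read_camera(n);g=cv2.cvtColor(c["img"],cv2.COLOR_RGB2GRAY)
    for y in range(y0,y1): print(y,''.join("@#%*+=-:. "[min(9,int(v)//22)] for v in g[y,x0:x1]))
E
```

```text
t [ 0.005  -0.0018  0.    ] a [0.0007 0.0014 0.0014] max 0.0050270430087459754
8.5 [0.406  0.1802 0.0454] [-0.9114  0.7318  0.1626  1.5279  0.3075  1.5225  0.5167] [ 0.1569  0.4799 -0.1327]
218 -------------============--***+++++++++++++++*+++++==============
219 -------------============--***++++++++++++++++++*+++=============
220 --------------=====++====--***+++++++++++++++++++++++*+++========
221 ----::::::----=====+++===--***+++++:::-=+++*++++++++++++++**+====
222 ---::::::::----============***++++=     .:::-=+++++++++++++++++**
223 ---:::::::::::---==========**+++++=           .:::-=+++++++++++++
224 -----::::::::----==========**+++++=:                .:::-=+++++++
225 =-----::::::------=========**+++++--                      .:::-=+
226 =------::::---------=--====**+++++-:.....   .                   .
227 ====---------------------==***++++-:.::::.:==-    -===::.        
228 %##%=---------------------=***+++=:.::::::-===:..=**+++++===::.  
229 ##@#%%%=-----------------==**++++-:.::::::===-:::+%%*++++++++++==
230 ####*++**%%%==----::-----==**++++.:.::::::===::.:+%%%++++++++++++

[... 1609 characters left out ...]

254 ++++++==========-------::+%+-.    ::-===:::=*%%%%******%***%%%%%:
255 ++++++==========-------::+*-:..:.:::-==-:.:=*%*%%%%%%********%%*:
256 ++++++==========------:::+*.:.::::::-==::.:+%%%%%%%%%%%%*%***%%+:
257 ++++++=========-------:::+*-:..::::::--::::+********%%%%%%%%%%%+:
258 +=============--------:::+*=-::::::::..::..:::-=====+++********-:
259 =============----------::-+**++++=---..::::::::::.....:::---===-:
260 ======++=====-------------+**++++++++++++=====--:..::.:::::::..::
261 ======++====---------------+*++=+++++++++++++++++===+====---:..::
262 ===-==++===----------------+*++++++++++++=+++++++++++===========+
263 ==========-----------------+*++++++++++++=+++++++++=======+======
```

The upper finger now lies over the panel, with its tip at px (146,245). Closing.

Call:
play_rows(motion=[{"tx":0,"ty":0,"tz":0,"ax":0,"ay":0,"az":0},{"tx":0,"ty":0,"tz":0,"ax":0,"ay":0,"az":0},{"tx":0,"ty":0,"tz":0,"ax":0,"ay":0,"az":0},{"tx":0,"ty":0,"tz":0,"ax":0,"ay":0,"az":0},{"tx":0,"ty":0,"tz":0,"ax":0,"ay":0,"az":0},{"tx":0,"ty":0,"tz":0,"ax":0,"ay":0,"az":0},{"tx":0,"ty":0,"tz":0,"ax":0,"ay":0,"az":0},{"tx":0,"ty":0,"tz":0,"ax":0,"ay":0,"az":0}], jaw=0, grip_force=60)

```text
t: 9.35
eef_pos: [0.406, 0.1802, 0.0454]
tool_rot: [-0.261, -2.851, 1.122]
ft_force: [0.2, 1.3, 1.4]
gripper_width: 0.0093
finger_force: 58.8
```

```bash
python3 a.py .03; python3 -c "
from h import *
o=observe();print(o['gripper_width'],o['finger_force'],o['ft_force'],o['ft_torque'])"
```

```text
t [ 0.0049 -0.0012  0.0003] a [0.0006 0.0014 0.0013] max 0.004941228202528739
9.35 [0.406  0.1802 0.0454] [-0.9114  0.7317  0.1626  1.5279  0.3076  1.5227  0.5166] [0.1921 1.2855 1.4218]
0.009297271842685155 58.807843923568726 [0.1921 1.2855 1.4218] [ 0.5923 -0.1098  0.0056]
```

Gripped (width 9.3 mm). I'll save the panel-in-tool transform and lift.

```bash
cat >> h.py <<'E'
# panel in tool frame, from grasp pose
_M=R.from_rotvec([-.261,-2.851,1.122]).as_matrix(); TPp=_M.T@(po-np.array([.406,.1802,.0454])); TPr=R.from_matrix(_M.T@PM)
def goP(p,yaw):  # panel origin to p, upright, panel y along yaw from +x
    y=np.array([np.cos(yaw),np.sin(yaw),0]);z=np.array([0,0,1.]);W=np.column_stack([np.cross(y,z),y,z])
    M=W@TPr.as_matrix().T; go(np.array(p)-M@TPp,M)
def panel():
    o=observe();M=R.from_rotvec(o["tool_rot"]).as_matrix();return o["eef_pos"]+M@TPp,M@TPr.as_matrix()
E
python3 -c "
from h import *
print(TPp,TPr.as_matrix())"
```

```text
[-0.0032 -0.0003  0.03  ] [[ 0.0022 -1.     -0.0022]
 [-1.     -0.0022  0.0006]
 [-0.0006  0.0022 -1.    ]]
```

Call:
play_rows(motion=[{"tx":0,"ty":-0.01,"tz":-0.02,"ax":0,"ay":0,"az":0},{"tx":0,"ty":-0.02,"tz":-0.06,"ax":0,"ay":0,"az":0},{"tx":0,"ty":-0.03,"tz":-0.12,"ax":0,"ay":0,"az":0},{"tx":0,"ty":-0.03,"tz":-0.2,"ax":0,"ay":0,"az":0},{"tx":0,"ty":-0.03,"tz":-0.3,"ax":0,"ay":0,"az":0},{"tx":0,"ty":-0.03,"tz":-0.4,"ax":0,"ay":0,"az":0},{"tx":0,"ty":-0.03,"tz":-0.48,"ax":0,"ay":0,"az":0},{"tx":0,"ty":-0.03,"tz":-0.5,"ax":0,"ay":0,"az":0}])

```text
t: 10.15
eef_pos: [0.4153, 0.2292, 0.1045]
tool_rot: [-0.26, -2.855, 1.118]
ft_force: [-0.9, -0.5, -0.8]
gripper_width: 0.0095
finger_force: 58.7
```

```bash
python3 -c "
from h import *
o=observe();print(o['gripper_width'],o['ft_force'],o['ft_torque']);y=np.radians(3.46)
print(panel()); goP([.43,.12,.20],y); goP([.513,-.085,.12],y)"
```

```text
0.00948532299098614 [-0.8913 -0.5156 -0.849 ] [ 0.8083 -0.099  -0.0001]
(array([0.4148, 0.2084, 0.0826]), array([[-0.1354,  0.9831,  0.1235],
       [-0.721 , -0.1832,  0.6683],
       [ 0.6796,  0.0014,  0.7336]]))
t [-0.207  -1.0835 -0.1372] a [-0.4736 -0.0583 -0.1477] max 1.0835280000825505
t [-0.9966 -1.6342  1.1004] a [-0.4736 -0.0583 -0.1477] max 1.6341509517509318
```

Call:
play_rows(motion=[{"tx":0,"ty":-0.05,"tz":-0.02,"ax":-0.02,"ay":0,"az":-0.01},{"tx":0,"ty":-0.18,"tz":-0.05,"ax":-0.07,"ay":-0.01,"az":-0.02},{"tx":-0.02,"ty":-0.36,"tz":-0.08,"ax":-0.15,"ay":-0.02,"az":-0.05},{"tx":-0.05,"ty":-0.55,"tz":-0.11,"ax":-0.24,"ay":-0.03,"az":-0.08},{"tx":-0.09,"ty":-0.74,"tz":-0.13,"ax":-0.33,"ay":-0.04,"az":-0.1},{"tx":-0.12,"ty":-0.9,"tz":-0.14,"ax":-0.41,"ay":-0.05,"az":-0.13},{"tx":-0.14,"ty":-0.98,"tz":-0.14,"ax":-0.46,"ay":-0.057,"az":-0.145},{"tx":-0.14,"ty":-1,"tz":-0.14,"ax":-0.474,"ay":-0.058,"az":-0.148}])

```text
t: 10.95
eef_pos: [0.4189, 0.1239, 0.2235]
tool_rot: [-0.082, 3.137, 0.001]
ft_force: [0.0, 0.4, -0.7]
gripper_width: 0.0096
finger_force: 58.8
```

```bash
python3 -c "
from h import *
o=observe();print(o['gripper_width'],o['ft_force'],o['ft_torque'],o['joint_pos']);y=np.radians(3.46)
print(panel()); goP([.513,-.085,.12],y)"
```

```text
0.009578775502932941 [ 0.0152  0.3734 -0.6554] [ 0.026   0.0143 -0.0462] [-0.5175  0.0549  0.2006  1.7494 -0.0104  1.3345  1.308 ]
(array([0.4223, 0.1238, 0.1935]), array([[ 0.0498,  0.9988, -0.0018],
       [-0.9988,  0.0498,  0.0003],
       [ 0.0003,  0.0018,  1.    ]]))
t [-0.5302 -1.4222  0.4917] a [-0.0002  0.0011 -0.0068] max 1.4222000647345345
```

Call:
play_rows(motion=[{"tx":-0.02,"ty":-0.05,"tz":0,"ax":0,"ay":0,"az":0},{"tx":-0.08,"ty":-0.2,"tz":0,"ax":0,"ay":0,"az":0},{"tx":-0.18,"ty":-0.4,"tz":0,"ax":0,"ay":0,"az":0},{"tx":-0.28,"ty":-0.6,"tz":0,"ax":0,"ay":0,"az":0},{"tx":-0.38,"ty":-0.8,"tz":0,"ax":0,"ay":0,"az":0},{"tx":-0.46,"ty":-0.94,"tz":0,"ax":0,"ay":0,"az":0},{"tx":-0.5,"ty":-1,"tz":0,"ax":0,"ay":0,"az":0},{"tx":-0.5,"ty":-1,"tz":0,"ax":0,"ay":0,"az":0}])

```text
t: 11.75
eef_pos: [0.5021, -0.0165, 0.2202]
tool_rot: [0.094, -3.138, 0.004]
ft_force: [-0.3, 1.1, -0.6]
gripper_width: 0.0091
finger_force: 58.7
```

Call:
play_rows(motion=[{"tx":0,"ty":-0.03,"tz":0.02,"ax":0,"ay":0,"az":0},{"tx":-0.01,"ty":-0.1,"tz":0.08,"ax":0,"ay":0,"az":0},{"tx":-0.02,"ty":-0.2,"tz":0.18,"ax":0,"ay":0,"az":0},{"tx":-0.02,"ty":-0.3,"tz":0.3,"ax":0,"ay":0,"az":0},{"tx":-0.03,"ty":-0.38,"tz":0.42,"ax":0,"ay":0,"az":0},{"tx":-0.03,"ty":-0.42,"tz":0.5,"ax":0,"ay":0,"az":0},{"tx":-0.03,"ty":-0.42,"tz":0.56,"ax":0,"ay":0,"az":-0.007},{"tx":-0.03,"ty":-0.42,"tz":0.56,"ax":0,"ay":0,"az":-0.007}])

```text
t: 12.55
eef_pos: [0.5091, -0.0773, 0.1357]
tool_rot: [0.115, -3.136, 0.0]
ft_force: [0.6, -0.1, -0.9]
gripper_width: 0.0093
finger_force: 58.7
```

Run:
```python
from h import *
o=observe();print(o['gripper_width'],o['ft_force']);y=np.radians(3.46)
p,W=panel();print(p); goP([.513,-.085,.08],y)
s=read_camera("side");t=read_camera("top")
Q=[p+W@[a,b,c] for a in(-.005,.005) for b,c in((-.04,0),(.04,0),(.04,.1),(-.04,.1))]
k=5;I=np.zeros((600,800,3),np.uint8)
for c,(u,v,w,h),x0 in((t,(240,170,60,120),0),(s,(208,130,100,120),300)):
    J=crop(c,u,v,w,h,k)
    for i,q in enumerate(proj(c,Q)): cv2.circle(J,tuple(int(z) for z in (q-[u,v]+.5)*k),2,(255,0,0) if i<4 else (0,0,255),-1)
    if c is s:
        # slot rim model at z .056
        e=np.array([np.cos(y),np.sin(y),0]);n=np.array([-e[1],e[0],0]);m=np.array([.513,-.085,.056])
        for a in(-1,1):
            for b in(-1,1): cv2.circle(J,tuple(int(z) for z in (proj(c,m+e*a*.0455+n*b*.0105)[0]-[u,v]+.5)*k),2,(0,255,0),-1)
    I[:,x0:x0+w*k]=J
cv2.imwrite("pics/c6.png",I)
```

```text
0.00928782627095835 [ 0.6077 -0.1479 -0.8504]
[ 0.5122 -0.0774  0.1057]
t [-0.0013 -0.051   0.1714] a [-0.0005 -0.0036  0.007 ] max 0.1713760875355696
```

View pics/c6.png

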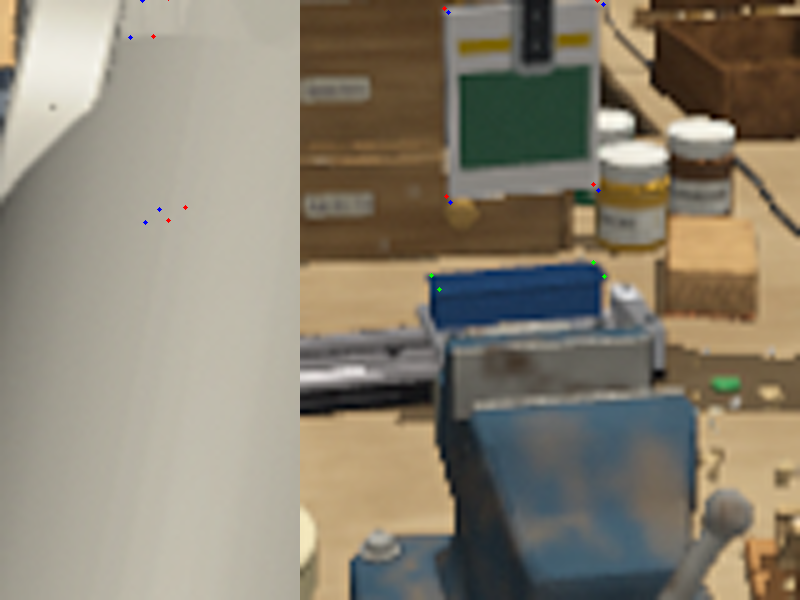

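The side view shows the panel held upright above the slot. Its lower corners at (452,200) and (598,190) match the model, and the blue rim at (432,276)–(604,277) matches the slot estimate. Now centring and going down.

Call:
play_rows(motion=[{"tx":0,"ty":-0.02,"tz":0.02,"ax":0,"ay":0,"az":0.005},{"tx":0,"ty":-0.04,"tz":0.05,"ax":0,"ay":0,"az":0.007},{"tx":0,"ty":-0.05,"tz":0.1,"ax":0,"ay":0,"az":0.007},{"tx":0,"ty":-0.05,"tz":0.15,"ax":0,"ay":0,"az":0.007},{"tx":0,"ty":-0.05,"tz":0.2,"ax":0,"ay":0,"az":0.007},{"tx":0,"ty":-0.05,"tz":0.25,"ax":0,"ay":0,"az":0.007},{"tx":0,"ty":-0.05,"tz":0.28,"ax":0,"ay":0,"az":0.007},{"tx":0,"ty":-0.05,"tz":0.28,"ax":0,"ay":0,"az":0.007}])

```text
t: 13.45
eef_pos: [0.51, -0.0858, 0.0942]
tool_rot: [0.096, -3.138, 0.002]
ft_force: [-0.7, 0.6, -0.2]
gripper_width: 0.0092
finger_force: 58.7
```

```bash
cat > b.py <<'E'
from h import *
o=observe();print(o["t"],o['gripper_width'],o['ft_force'],o['ft_torque']);p,W=panel();print(p); goP([.513,-.085,.032],np.radians(3.46))
E
python3 b.py
```

```text
13.45 0.009154459957130287 [-0.7399  0.5735 -0.1998] [-0.0079 -0.0029 -0.0358]
[ 0.5132 -0.0859  0.0641]
t [0.0012 0.0058 0.2142] a [-0.0011 -0.003  -0.0008] max 0.21420397420630674
```

Call:
play_rows(motion=[{"tx":0,"ty":0.006,"tz":0.01,"ax":0,"ay":0,"az":0},{"tx":0,"ty":0.006,"tz":0.025,"ax":0,"ay":0,"az":0},{"tx":0,"ty":0.006,"tz":0.04,"ax":0,"ay":0,"az":0},{"tx":0,"ty":0.006,"tz":0.055,"ax":0,"ay":0,"az":0},{"tx":0,"ty":0.006,"tz":0.07,"ax":0,"ay":0,"az":0},{"tx":0,"ty":0.006,"tz":0.08,"ax":0,"ay":0,"az":0},{"tx":0,"ty":0.006,"tz":0.09,"ax":0,"ay":0,"az":0},{"tx":0,"ty":0.006,"tz":0.09,"ax":0,"ay":0,"az":0}])

```text
t: 14.25
eef_pos: [0.5105, -0.0852, 0.0814]
tool_rot: [0.096, -3.139, 0.002]
ft_force: [-0.7, 0.6, -1.3]
gripper_width: 0.009
finger_force: 58.7
```

```bash
python3 b.py
```

```text
14.25 0.009001576403516905 [-0.7023  0.5965 -1.2587] [-0.0839 -0.0059 -0.025 ]
[ 0.5137 -0.0853  0.0514]
t [0.0053 0.0018 0.1292] a [-0.0012 -0.002  -0.0009] max 0.12919317278998022
```

Call:
play_rows(motion=[{"tx":0,"ty":0,"tz":0.01,"ax":0,"ay":0,"az":0},{"tx":0,"ty":0,"tz":0.02,"ax":0,"ay":0,"az":0},{"tx":0,"ty":0,"tz":0.03,"ax":0,"ay":0,"az":0},{"tx":0,"ty":0,"tz":0.04,"ax":0,"ay":0,"az":0},{"tx":0,"ty":0,"tz":0.05,"ax":0,"ay":0,"az":0},{"tx":0,"ty":0,"tz":0.06,"ax":0,"ay":0,"az":0},{"tx":0,"ty":0,"tz":0.06,"ax":0,"ay":0,"az":0},{"tx":0,"ty":0,"tz":0.06,"ax":0,"ay":0,"az":0}])

```text
t: 15.05
eef_pos: [0.5107, -0.0852, 0.0726]
tool_rot: [0.096, -3.14, 0.002]
ft_force: [-0.1, -0.8, -1.2]
gripper_width: 0.0096
finger_force: 58.7
```

```bash
python3 b.py
```

```text
15.05 0.009597073144861456 [-0.1447 -0.8384 -1.2317] [-0.0171 -0.0336  0.0332]
[ 0.5139 -0.0853  0.0426]
t [0.0065 0.0019 0.0706] a [-0.0013 -0.0018 -0.0009] max 0.07061749566229539
```

Call:
play_rows(motion=[{"tx":0,"ty":0,"tz":0.01,"ax":0,"ay":0,"az":0},{"tx":0,"ty":0,"tz":0.02,"ax":0,"ay":0,"az":0},{"tx":0,"ty":0,"tz":0.03,"ax":0,"ay":0,"az":0},{"tx":0,"ty":0,"tz":0.04,"ax":0,"ay":0,"az":0},{"tx":0,"ty":0,"tz":0.05,"ax":0,"ay":0,"az":0},{"tx":0,"ty":0,"tz":0.06,"ax":0,"ay":0,"az":0},{"tx":0,"ty":0,"tz":0.06,"ax":0,"ay":0,"az":0},{"tx":0,"ty":0,"tz":0.06,"ax":0,"ay":0,"az":0}])

```text
t: 15.85
eef_pos: [0.5107, -0.0852, 0.0636]
tool_rot: [0.096, -3.14, 0.002]
ft_force: [0.4, -0.3, -0.7]
gripper_width: 0.0095
finger_force: 58.7
```

```bash
python3 b.py
```

```text
15.85 0.009483102635531381 [ 0.421  -0.3243 -0.7249] [0.0164 0.0161 0.0654]
[ 0.5139 -0.0853  0.0336]
t [0.0064 0.0019 0.0104] a [-0.0013 -0.0018 -0.0009] max 0.010399497272928587
```

Call:
play_rows(motion=[{"tx":0,"ty":0,"tz":0.003,"ax":0,"ay":0,"az":0},{"tx":0,"ty":0,"tz":0.006,"ax":0,"ay":0,"az":0},{"tx":0,"ty":0,"tz":0.009,"ax":0,"ay":0,"az":0},{"tx":0,"ty":0,"tz":0.012,"ax":0,"ay":0,"az":0},{"tx":0,"ty":0,"tz":0.013,"ax":0,"ay":0,"az":0},{"tx":0,"ty":0,"tz":0.013,"ax":0,"ay":0,"az":0},{"tx":0,"ty":0,"tz":0.013,"ax":0,"ay":0,"az":0},{"tx":0,"ty":0,"tz":0.013,"ax":0,"ay":0,"az":0}])

```text
t: 16.65
eef_pos: [0.5107, -0.0852, 0.0617]
tool_rot: [0.096, -3.14, 0.002]
ft_force: [-0.3, -0.5, -0.8]
gripper_width: 0.0094
finger_force: 58.7
```

```bash
python3 b.py
```

```text
16.65 0.00936611522179198 [-0.2762 -0.5257 -0.7681] [-0.0277 -0.0485  0.0138]
[ 0.5139 -0.0853  0.0317]
t [ 0.0067  0.0018 -0.0021] a [-0.0013 -0.0017 -0.0009] max 0.006714735417979293
```

Call:
play_rows(motion=[{"tx":0,"ty":0,"tz":0.002,"ax":0,"ay":0,"az":0},{"tx":0,"ty":0,"tz":0.004,"ax":0,"ay":0,"az":0},{"tx":0,"ty":0,"tz":0.006,"ax":0,"ay":0,"az":0},{"tx":0,"ty":0,"tz":0.008,"ax":0,"ay":0,"az":0},{"tx":0,"ty":0,"tz":0.01,"ax":0,"ay":0,"az":0},{"tx":0,"ty":0,"tz":0.01,"ax":0,"ay":0,"az":0},{"tx":0,"ty":0,"tz":0.01,"ax":0,"ay":0,"az":0},{"tx":0,"ty":0,"tz":0.01,"ax":0,"ay":0,"az":0}])

```text
t: 17.45
eef_pos: [0.5116, -0.0852, 0.0612]
tool_rot: [-0.096, 3.138, -0.002]
ft_force: [-1.4, 0.8, 4.9]
gripper_width: 0.0092
finger_force: 59.7
```

```bash
python3 b.py
```

```text
17.45 0.009166615974514031 [-1.4225  0.8121  4.9428] [0.0725 0.1929 0.0385]
[ 0.5149 -0.0853  0.0311]
t [ 0.0127  0.0024 -0.0057] a [-0.0013 -0.0004 -0.0009] max 0.012689476459539736
```

Call:
play_rows(motion=[{"tx":-0.005,"ty":0,"tz":-0.004,"ax":0,"ay":0,"az":0},{"tx":-0.02,"ty":0,"tz":-0.005,"ax":0,"ay":0,"az":0},{"tx":-0.035,"ty":0,"tz":-0.005,"ax":0,"ay":0,"az":0},{"tx":-0.05,"ty":0,"tz":-0.005,"ax":0,"ay":0,"az":0},{"tx":-0.065,"ty":0,"tz":-0.005,"ax":0,"ay":0,"az":0},{"tx":-0.08,"ty":0,"tz":-0.005,"ax":0,"ay":0,"az":0},{"tx":-0.095,"ty":0,"tz":-0.005,"ax":0,"ay":0,"az":0},{"tx":-0.1,"ty":0,"tz":-0.005,"ax":0,"ay":0,"az":0}])

```text
t: 18.25
eef_pos: [0.5261, -0.0843, 0.0613]
tool_rot: [-0.096, 3.14, -0.002]
ft_force: [-2.1, -0.2, 4.1]
gripper_width: 0.0089
finger_force: 59.6
```

```bash
cat > d.py <<'E'
from h import *
o=observe();p,W=panel();y=np.radians(3.46);e=np.array([np.cos(y),np.sin(y),0]);n=np.array([-e[1],e[0],0]);A=R.from_rotvec(o["tool_rot"]).as_matrix()
r=p-[.5607,-.0815,0];print(o["t"],"along",r@e+.06,"lat",r@n,"z",p[2],"F along/lat/z",o["ft_force"]@e,o["ft_force"]@n,o["ft_force"][2],o["ft_torque"],"axis in tool",A.T@e,"up",A.T@[0,0,1])
E
python3 d.py
```

```text
18.25 along 0.028479897515439473 lat -0.000993588020746194 z 0.03123012696049202 F along/lat/z -2.0743327449092286 -0.06830857277488715 4.132983790365567 [0.0835 0.3514 0.0218] axis in tool [-1.     -0.0009 -0.    ] up [ 0.     -0.0014 -1.    ]
```

Call:
play_rows(motion=[{"tx":-0.01,"ty":0,"tz":-0.003,"ax":0,"ay":0,"az":0},{"tx":-0.025,"ty":0,"tz":-0.003,"ax":0,"ay":0,"az":0},{"tx":-0.04,"ty":0,"tz":-0.003,"ax":0,"ay":0,"az":0},{"tx":-0.055,"ty":0,"tz":-0.003,"ax":0,"ay":0,"az":0},{"tx":-0.07,"ty":0,"tz":-0.003,"ax":0,"ay":0,"az":0},{"tx":-0.08,"ty":0,"tz":-0.003,"ax":0,"ay":0,"az":0},{"tx":-0.09,"ty":0,"tz":-0.003,"ax":0,"ay":0,"az":0},{"tx":-0.09,"ty":0,"tz":-0.003,"ax":0,"ay":0,"az":0}])

```text
t: 19.05
eef_pos: [0.5399, -0.0834, 0.0613]
tool_rot: [-0.096, 3.139, -0.002]
ft_force: [-0.4, -0.4, 1.0]
gripper_width: 0.0092
finger_force: 59.3
```

```bash
python3 d.py
```

```text
19.05 along 0.04238381756330349 lat -0.0009094475081262061 z 0.03124199447933708 F along/lat/z -0.43712915166235167 -0.41741359893417446 1.0355471429699201 [ 0.0902 -0.002  -0.0013] axis in tool [-1.     -0.001   0.0008] up [-0.0008 -0.0016 -1.    ]
```

Call:
play_rows(motion=[{"tx":-0.003,"ty":0,"tz":0,"ax":0,"ay":0,"az":0},{"tx":-0.007,"ty":0,"tz":0,"ax":0,"ay":0,"az":0},{"tx":-0.01,"ty":0,"tz":0,"ax":0,"ay":0,"az":0},{"tx":-0.013,"ty":0,"tz":0,"ax":0,"ay":0,"az":0},{"tx":-0.017,"ty":0,"tz":0,"ax":0,"ay":0,"az":0},{"tx":-0.02,"ty":0,"tz":0,"ax":0,"ay":0,"az":0},{"tx":-0.02,"ty":0,"tz":0,"ax":0,"ay":0,"az":0},{"tx":-0.02,"ty":0,"tz":0,"ax":0,"ay":0,"az":0}])

```text
t: 19.85
eef_pos: [0.5423, -0.0833, 0.0613]
tool_rot: [0.096, -3.14, 0.002]
ft_force: [-1.2, 0.2, 2.9]
gripper_width: 0.0091
finger_force: 59.4
```

```bash
python3 d.py
```

```text
19.85 along 0.044749136051228385 lat -0.0009478616265597736 z 0.03128558289848069 F along/lat/z -1.1782725999785217 0.3038070840683003 2.859898695242628 [ 0.0701  0.2056 -0.0137] axis in tool [-1.     -0.0009 -0.0002] up [ 0.0002 -0.0015 -1.    ]
```

Call:
play_rows(motion=[{"tx":-0.003,"ty":0,"tz":0,"ax":0,"ay":0,"az":0},{"tx":-0.007,"ty":0,"tz":0,"ax":0,"ay":0,"az":0},{"tx":-0.01,"ty":0,"tz":0,"ax":0,"ay":0,"az":0},{"tx":-0.013,"ty":0,"tz":0,"ax":0,"ay":0,"az":0},{"tx":-0.017,"ty":0,"tz":0,"ax":0,"ay":0,"az":0},{"tx":-0.02,"ty":0,"tz":0,"ax":0,"ay":0,"az":0},{"tx":-0.02,"ty":0,"tz":0,"ax":0,"ay":0,"az":0},{"tx":-0.02,"ty":0,"tz":0,"ax":0,"ay":0,"az":0}])

```text
t: 20.65
eef_pos: [0.5455, -0.0831, 0.0614]
tool_rot: [-0.096, 3.14, -0.002]
ft_force: [-0.9, -0.5, 1.6]
gripper_width: 0.0089
finger_force: 59.3
```

```bash
python3 d.py
```

```text
20.65 along 0.04791170692693443 lat -0.0009517704439010264 z 0.03132377970475903 F along/lat/z -0.9357724076807041 -0.4622533539127778 1.607643786736106 [ 0.0475  0.1092 -0.0547] axis in tool [-1.     -0.0008  0.0001] up [-0.0001 -0.0015 -1.    ]
```

Call:
play_rows(motion=[{"tx":-0.003,"ty":0,"tz":0,"ax":0,"ay":0,"az":0},{"tx":-0.007,"ty":0,"tz":0,"ax":0,"ay":0,"az":0},{"tx":-0.01,"ty":0,"tz":0,"ax":0,"ay":0,"az":0},{"tx":-0.013,"ty":0,"tz":0,"ax":0,"ay":0,"az":0},{"tx":-0.017,"ty":0,"tz":0,"ax":0,"ay":0,"az":0},{"tx":-0.02,"ty":0,"tz":0,"ax":0,"ay":0,"az":0},{"tx":-0.02,"ty":0,"tz":0,"ax":0,"ay":0,"az":0},{"tx":-0.02,"ty":0,"tz":0,"ax":0,"ay":0,"az":0}])

```text
t: 21.45
eef_pos: [0.5485, -0.0829, 0.0614]
tool_rot: [-0.096, 3.14, -0.002]
ft_force: [-2.2, -0.8, 2.2]
gripper_width: 0.0094
finger_force: 59.3
```

```bash
python3 d.py
```

```text
21.45 along 0.05089986070231088 lat -0.000937581521745567 z 0.031318685199088966 F along/lat/z -2.2665623174244676 -0.7038360776859874 2.200592642976766 [ 0.078   0.1587 -0.0289] axis in tool [-1.     -0.0009  0.0001] up [-0.0001 -0.0015 -1.    ]
```

Call:
play_rows(motion=[{"tx":-0.003,"ty":0,"tz":0,"ax":0,"ay":0,"az":0},{"tx":-0.007,"ty":0,"tz":0,"ax":0,"ay":0,"az":0},{"tx":-0.01,"ty":0,"tz":0,"ax":0,"ay":0,"az":0},{"tx":-0.013,"ty":0,"tz":0,"ax":0,"ay":0,"az":0},{"tx":-0.017,"ty":0,"tz":0,"ax":0,"ay":0,"az":0},{"tx":-0.02,"ty":0,"tz":0,"ax":0,"ay":0,"az":0},{"tx":-0.02,"ty":0,"tz":0,"ax":0,"ay":0,"az":0},{"tx":-0.02,"ty":0,"tz":0,"ax":0,"ay":0,"az":0}])

```text
t: 22.25
eef_pos: [0.5514, -0.0827, 0.0613]
tool_rot: [-0.096, 3.14, -0.002]
ft_force: [-2.0, 0.9, 1.8]
gripper_width: 0.0093
finger_force: 59.4
```

```bash
python3 d.py
```

```text
22.25 along 0.053895589162918034 lat -0.0009169931428946042 z 0.03130591569030754 F along/lat/z -1.9504458923530512 1.0261219981656706 1.7853985390208291 [-0.0325  0.2049  0.0204] axis in tool [-1.     -0.001   0.0001] up [-0.0001 -0.0015 -1.    ]
```

Call:
play_rows(motion=[{"tx":-0.003,"ty":0,"tz":0,"ax":0,"ay":0,"az":0},{"tx":-0.007,"ty":0,"tz":0,"ax":0,"ay":0,"az":0},{"tx":-0.01,"ty":0,"tz":0,"ax":0,"ay":0,"az":0},{"tx":-0.013,"ty":0,"tz":0,"ax":0,"ay":0,"az":0},{"tx":-0.017,"ty":0,"tz":0,"ax":0,"ay":0,"az":0},{"tx":-0.02,"ty":0,"tz":0,"ax":0,"ay":0,"az":0},{"tx":-0.02,"ty":0,"tz":0,"ax":0,"ay":0,"az":0},{"tx":-0.02,"ty":0,"tz":0,"ax":0,"ay":0,"az":0}])

```text
t: 23.05
eef_pos: [0.5545, -0.0825, 0.0614]
tool_rot: [-0.096, 3.14, -0.002]
ft_force: [-0.9, 0.6, 2.4]
gripper_width: 0.0093
finger_force: 59.3
```

```bash
python3 d.py
```

```text
23.05 along 0.056917735101724085 lat -0.0009145773306109632 z 0.03131735445542097 F along/lat/z -0.885255473550848 0.652022879970412 2.380172092986363 [0.0307 0.192  0.0023] axis in tool [-1.     -0.0009  0.0001] up [-0.0001 -0.0015 -1.    ]
```

Call:
play_rows(motion=[{"tx":-0.003,"ty":0,"tz":0,"ax":0,"ay":0,"az":0},{"tx":-0.007,"ty":0,"tz":0,"ax":0,"ay":0,"az":0},{"tx":-0.01,"ty":0,"tz":0,"ax":0,"ay":0,"az":0},{"tx":-0.013,"ty":0,"tz":0,"ax":0,"ay":0,"az":0},{"tx":-0.017,"ty":0,"tz":0,"ax":0,"ay":0,"az":0},{"tx":-0.02,"ty":0,"tz":0,"ax":0,"ay":0,"az":0},{"tx":-0.02,"ty":0,"tz":0,"ax":0,"ay":0,"az":0},{"tx":-0.02,"ty":0,"tz":0,"ax":0,"ay":0,"az":0}])

```text
t: 23.85
eef_pos: [0.5574, -0.0823, 0.0613]
tool_rot: [-0.096, 3.14, -0.002]
ft_force: [-1.4, -0.1, 2.3]
gripper_width: 0.0091
finger_force: 59.3
```

```bash
python3 d.py
```

```text
23.85 along 0.05986028380070573 lat -0.0009007443114758 z 0.03128052939007152 F along/lat/z -1.3802219513900333 -0.018390129291122582 2.3106943826634296 [0.0232 0.2108 0.0106] axis in tool [-1.     -0.0008  0.    ] up [-0.     -0.0014 -1.    ]
```

Call:
play_rows(motion=[{"tx":-0.003,"ty":0,"tz":0,"ax":0,"ay":0,"az":0},{"tx":-0.007,"ty":0,"tz":0,"ax":0,"ay":0,"az":0},{"tx":-0.01,"ty":0,"tz":0,"ax":0,"ay":0,"az":0},{"tx":-0.013,"ty":0,"tz":0,"ax":0,"ay":0,"az":0},{"tx":-0.017,"ty":0,"tz":0,"ax":0,"ay":0,"az":0},{"tx":-0.02,"ty":0,"tz":0,"ax":0,"ay":0,"az":0},{"tx":-0.02,"ty":0,"tz":0,"ax":0,"ay":0,"az":0},{"tx":-0.02,"ty":0,"tz":0,"ax":0,"ay":0,"az":0}])

```text
t: 24.65
eef_pos: [0.5605, -0.0821, 0.0614]
tool_rot: [-0.096, 3.14, -0.002]
ft_force: [-0.7, -0.0, 1.9]
gripper_width: 0.0095
finger_force: 59.3
```

```bash
python3 d.py
```

```text
24.65 along 0.06293208344115148 lat -0.0008879566533557002 z 0.031319615422484945 F along/lat/z -0.6555162530281061 0.027276821684456637 1.9034045317358337 [ 0.056   0.1633 -0.0096] axis in tool [-1.     -0.0009  0.0002] up [-0.0002 -0.0015 -1.    ]
```

Call:
play_rows(motion=[{"tx":-0.003,"ty":0,"tz":0,"ax":0,"ay":0,"az":0},{"tx":-0.007,"ty":0,"tz":0,"ax":0,"ay":0,"az":0},{"tx":-0.01,"ty":0,"tz":0,"ax":0,"ay":0,"az":0},{"tx":-0.013,"ty":0,"tz":0,"ax":0,"ay":0,"az":0},{"tx":-0.017,"ty":0,"tz":0,"ax":0,"ay":0,"az":0},{"tx":-0.02,"ty":0,"tz":0,"ax":0,"ay":0,"az":0},{"tx":-0.02,"ty":0,"tz":0,"ax":0,"ay":0,"az":0},{"tx":-0.02,"ty":0,"tz":0,"ax":0,"ay":0,"az":0}])

```text
t: 25.45
eef_pos: [0.5634, -0.0819, 0.0613]
tool_rot: [-0.096, 3.14, -0.002]
ft_force: [-1.3, -0.1, 2.6]
gripper_width: 0.0094
finger_force: 59.4
```

```bash
python3 d.py
```

```text
25.45 along 0.06591836326145155 lat -0.0009185904873026718 z 0.031308838454681034 F along/lat/z -1.2672988668389018 0.009265387731425682 2.6372149282619453 [0.1151 0.2178 0.0347] axis in tool [-1.     -0.0009  0.0001] up [-0.0001 -0.0015 -1.    ]
```

Call:
play_rows(motion=[{"tx":-0.003,"ty":0,"tz":0,"ax":0,"ay":0,"az":0},{"tx":-0.007,"ty":0,"tz":0,"ax":0,"ay":0,"az":0},{"tx":-0.01,"ty":0,"tz":0,"ax":0,"ay":0,"az":0},{"tx":-0.013,"ty":0,"tz":0,"ax":0,"ay":0,"az":0},{"tx":-0.017,"ty":0,"tz":0,"ax":0,"ay":0,"az":0},{"tx":-0.02,"ty":0,"tz":0,"ax":0,"ay":0,"az":0},{"tx":-0.02,"ty":0,"tz":0,"ax":0,"ay":0,"az":0},{"tx":-0.02,"ty":0,"tz":0,"ax":0,"ay":0,"az":0}])

```text
t: 26.25
eef_pos: [0.5664, -0.0818, 0.0614]
tool_rot: [-0.096, 3.14, -0.002]
ft_force: [-0.8, 0.5, 3.2]
gripper_width: 0.009
finger_force: 59.4
```

```bash
python3 d.py
```

```text
26.25 along 0.06891443627914301 lat -0.0009255631253632242 z 0.0313183847569347 F along/lat/z -0.7735462370064667 0.5419505902373516 3.2279684486465072 [0.1234 0.2075 0.063 ] axis in tool [-1.     -0.0009  0.0001] up [-0.0001 -0.0015 -1.    ]
```

Call:
play_rows(motion=[{"tx":-0.003,"ty":0,"tz":0,"ax":0,"ay":0,"az":0},{"tx":-0.007,"ty":0,"tz":0,"ax":0,"ay":0,"az":0},{"tx":-0.01,"ty":0,"tz":0,"ax":0,"ay":0,"az":0},{"tx":-0.013,"ty":0,"tz":0,"ax":0,"ay":0,"az":0},{"tx":-0.017,"ty":0,"tz":0,"ax":0,"ay":0,"az":0},{"tx":-0.02,"ty":0,"tz":0,"ax":0,"ay":0,"az":0},{"tx":-0.02,"ty":0,"tz":0,"ax":0,"ay":0,"az":0},{"tx":-0.02,"ty":0,"tz":0,"ax":0,"ay":0,"az":0}])

```text
t: 27.05
eef_pos: [0.5694, -0.0816, 0.0613]
tool_rot: [-0.096, 3.14, -0.002]
ft_force: [-0.9, -0.0, 1.6]
gripper_width: 0.0092
finger_force: 59.4
```

```bash
python3 d.py
```

```text
27.05 along 0.07190874697634585 lat -0.0009034457442565021 z 0.031295479464961654 F along/lat/z -0.9362584167100919 0.04103256695823998 1.5800200148881605 [0.1362 0.1673 0.0127] axis in tool [-1.     -0.0009  0.0001] up [-0.0001 -0.0015 -1.    ]
```

Call:
play_rows(motion=[{"tx":-0.003,"ty":0,"tz":0,"ax":0,"ay":0,"az":0},{"tx":-0.007,"ty":0,"tz":0,"ax":0,"ay":0,"az":0},{"tx":-0.01,"ty":0,"tz":0,"ax":0,"ay":0,"az":0},{"tx":-0.013,"ty":0,"tz":0,"ax":0,"ay":0,"az":0},{"tx":-0.017,"ty":0,"tz":0,"ax":0,"ay":0,"az":0},{"tx":-0.02,"ty":0,"tz":0,"ax":0,"ay":0,"az":0},{"tx":-0.02,"ty":0,"tz":0,"ax":0,"ay":0,"az":0},{"tx":-0.02,"ty":0,"tz":0,"ax":0,"ay":0,"az":0}])

```text
t: 27.85
eef_pos: [0.5741, -0.0814, 0.0615]
tool_rot: [-0.097, 3.137, -0.003]
ft_force: [4.7, -0.4, -3.6]
gripper_width: 0.0092
finger_force: 58.5
```

```bash
cat >> d.py <<'E'
c=read_camera("side");h=cv2.cvtColor(c["img"],cv2.COLOR_RGB2HSV);m=cv2.inRange(h,(105,150,60),(122,255,255));m[:, :]=m;m[:165]=0;m[205:]=0
ys,xs=np.nonzero(m[:, :330]);print("blue cols",np.percentile(xs,[1,5,95,99]) if len(xs) else None,len(xs),"panel ends px",proj(c,[p+W@[0,.04,.02],p+W@[0,-.04,.02]]).ravel())
E
python3 d.py
```

```text
27.85 along 0.07672291740242848 lat -0.001023651123479303 z 0.03148890870413794 F along/lat/z 4.68300570615881 -0.6936560511938856 -3.6169386368600076 [ 0.0826 -1.2186  0.0059] axis in tool [-1.     -0.0011  0.0035] up [-0.0035 -0.0021 -1.    ]
blue cols [210. 211. 242. 243.] 255 panel ends px [212.5781 189.3134 242.1901 186.9014]
```

The force has flipped to +4.7 N and the carriage has pulled the panel forward, so the ball is dropping into the notch. I'll follow in small steps.

Call:
play_rows(motion=[{"tx":-0.002,"ty":0,"tz":0,"ax":0,"ay":0,"az":0},{"tx":-0.004,"ty":0,"tz":0,"ax":0,"ay":0,"az":0},{"tx":-0.006,"ty":0,"tz":0,"ax":0,"ay":0,"az":0},{"tx":-0.008,"ty":0,"tz":0,"ax":0,"ay":0,"az":0},{"tx":-0.01,"ty":0,"tz":0,"ax":0,"ay":0,"az":0},{"tx":-0.01,"ty":0,"tz":0,"ax":0,"ay":0,"az":0},{"tx":-0.01,"ty":0,"tz":0,"ax":0,"ay":0,"az":0},{"tx":-0.01,"ty":0,"tz":0,"ax":0,"ay":0,"az":0}])

```text
t: 28.7
eef_pos: [0.5741, -0.0814, 0.0614]
tool_rot: [-0.096, 3.14, -0.002]
ft_force: [5.6, 0.2, -3.5]
gripper_width: 0.0092
finger_force: 58.4
```

```bash
python3 d.py
```

```text
28.7 along 0.07656516492887787 lat -0.0009971396440676473 z 0.03141683683236945 F along/lat/z 5.631671718259702 -0.18524213840642476 -3.450328360344911 [ 0.0064 -1.5308  0.0295] axis in tool [-1.     -0.0008  0.0005] up [-0.0005 -0.0015 -1.    ]
blue cols [210. 211. 242. 243.] 254 panel ends px [212.6173 189.3774 242.2281 186.8862]
```

Call:
play_rows(motion=[{"tx":-0.002,"ty":0,"tz":0,"ax":0,"ay":0,"az":0},{"tx":-0.004,"ty":0,"tz":0,"ax":0,"ay":0,"az":0},{"tx":-0.006,"ty":0,"tz":0,"ax":0,"ay":0,"az":0},{"tx":-0.006,"ty":0,"tz":0,"ax":0,"ay":0,"az":0},{"tx":-0.006,"ty":0,"tz":0,"ax":0,"ay":0,"az":0},{"tx":-0.006,"ty":0,"tz":0,"ax":0,"ay":0,"az":0},{"tx":-0.006,"ty":0,"tz":0,"ax":0,"ay":0,"az":0},{"tx":-0.006,"ty":0,"tz":0,"ax":0,"ay":0,"az":0}])

```text
t: 29.55
eef_pos: [0.5743, -0.0813, 0.0613]
tool_rot: [0.096, -3.139, 0.002]
ft_force: [4.0, -0.4, -2.0]
gripper_width: 0.0091
finger_force: 58.5
```

```bash
python3 d.py
```

```text
29.55 along 0.07673153335769127 lat -0.0009497535212341601 z 0.03125936565939719 F along/lat/z 3.9413273233593364 -0.6167353482371196 -1.985168288579989 [-0.0358 -1.092   0.0007] axis in tool [-1.     -0.0008 -0.0009] up [ 0.0009 -0.0014 -1.    ]
blue cols [210. 211. 242. 243.] 256 panel ends px [212.5487 189.4643 242.161  186.933 ]
```

Call:
play_rows(motion=[{"tx":-0.003,"ty":0,"tz":0,"ax":0,"ay":0,"az":0},{"tx":-0.006,"ty":0,"tz":0,"ax":0,"ay":0,"az":0},{"tx":-0.009,"ty":0,"tz":0,"ax":0,"ay":0,"az":0},{"tx":-0.012,"ty":0,"tz":0,"ax":0,"ay":0,"az":0},{"tx":-0.012,"ty":0,"tz":0,"ax":0,"ay":0,"az":0},{"tx":-0.012,"ty":0,"tz":0,"ax":0,"ay":0,"az":0},{"tx":-0.012,"ty":0,"tz":0,"ax":0,"ay":0,"az":0},{"tx":-0.012,"ty":0,"tz":0,"ax":0,"ay":0,"az":0}])

```text
t: 30.4
eef_pos: [0.5752, -0.0813, 0.0614]
tool_rot: [0.096, -3.138, 0.002]
ft_force: [-3.0, -0.4, 5.9]
gripper_width: 0.009
finger_force: 59.5
```

```bash
python3 d.py
```

```text
30.4 along 0.07762369738175473 lat -0.0009291229659273731 z 0.031399539702219606 F along/lat/z -2.978885735536265 -0.24884300539521098 5.8982653895960295 [0.031  0.6614 0.0593] axis in tool [-1.     -0.0006 -0.0025] up [ 0.0025 -0.001  -1.    ]
blue cols [210. 211. 242. 243.] 252 panel ends px [212.1993 189.4682 241.8271 186.8933]
```

Call:
play_rows(motion=[{"tx":0,"ty":0,"tz":-0.003,"ax":0,"ay":0,"az":0},{"tx":0,"ty":0,"tz":-0.004,"ax":0,"ay":0,"az":0},{"tx":-0.002,"ty":0,"tz":-0.004,"ax":0,"ay":0,"az":0},{"tx":-0.004,"ty":0,"tz":-0.004,"ax":0,"ay":0,"az":0},{"tx":-0.005,"ty":0,"tz":-0.004,"ax":0,"ay":0,"az":0},{"tx":-0.005,"ty":0,"tz":-0.004,"ax":0,"ay":0,"az":0},{"tx":-0.005,"ty":0,"tz":-0.004,"ax":0,"ay":0,"az":0},{"tx":-0.005,"ty":0,"tz":-0.004,"ax":0,"ay":0,"az":0}])

```text
t: 31.25
eef_pos: [0.5771, -0.0811, 0.0619]
tool_rot: [0.096, -3.14, 0.002]
ft_force: [0.4, 0.3, -1.5]
gripper_width: 0.0091
finger_force: 59.0
```

```bash
python3 d.py
```

```text
31.25 along 0.07956022785327695 lat -0.0008407235378047026 z 0.031822521196557346 F along/lat/z 0.3998792658675505 0.27812005847970384 -1.534081287126674 [-0.0115  0.0107  0.0261] axis in tool [-1.     -0.001  -0.0005] up [ 0.0005 -0.0014 -1.    ]
blue cols [210. 211. 242. 243.] 255 panel ends px [211.4824 189.3669 241.1451 186.8442]
```

Call:
play_rows(motion=[{"tx":-0.002,"ty":0,"tz":0,"ax":0,"ay":0,"az":0},{"tx":-0.004,"ty":0,"tz":0,"ax":0,"ay":0,"az":0},{"tx":-0.005,"ty":0,"tz":0,"ax":0,"ay":0,"az":0},{"tx":-0.005,"ty":0,"tz":0,"ax":0,"ay":0,"az":0},{"tx":-0.005,"ty":0,"tz":0,"ax":0,"ay":0,"az":0},{"tx":-0.005,"ty":0,"tz":0,"ax":0,"ay":0,"az":0},{"tx":-0.005,"ty":0,"tz":0,"ax":0,"ay":0,"az":0},{"tx":-0.005,"ty":0,"tz":0,"ax":0,"ay":0,"az":0}])

```text
t: 32.1
eef_pos: [0.5778, -0.0811, 0.062]
tool_rot: [0.096, -3.14, 0.002]
ft_force: [-0.0, -0.1, -0.8]
gripper_width: 0.0092
finger_force: 59.0
```

```bash
python3 d.py
```

```text
32.1 along 0.08028966791429637 lat -0.0008887723526775469 z 0.03192645972706808 F along/lat/z -0.042450209455305817 -0.09081220013931504 -0.8144867215485414 [ 0.0558  0.0285 -0.0093] axis in tool [-1.     -0.0008 -0.0004] up [ 0.0004 -0.0013 -1.    ]
blue cols [210. 211. 242. 243.] 255 panel ends px [211.2028 189.3453 240.8768 186.825 ]
```

Call:
play_rows(motion=[{"tx":-0.002,"ty":0,"tz":0,"ax":0,"ay":0,"az":0},{"tx":-0.004,"ty":0,"tz":0,"ax":0,"ay":0,"az":0},{"tx":-0.005,"ty":0,"tz":0,"ax":0,"ay":0,"az":0},{"tx":-0.005,"ty":0,"tz":0,"ax":0,"ay":0,"az":0},{"tx":-0.005,"ty":0,"tz":0,"ax":0,"ay":0,"az":0},{"tx":-0.005,"ty":0,"tz":0,"ax":0,"ay":0,"az":0},{"tx":-0.005,"ty":0,"tz":0,"ax":0,"ay":0,"az":0},{"tx":-0.005,"ty":0,"tz":0,"ax":0,"ay":0,"az":0}])

```text
t: 32.95
eef_pos: [0.5781, -0.0811, 0.0619]
tool_rot: [0.096, -3.139, 0.002]
ft_force: [-1.7, 0.1, -0.0]
gripper_width: 0.0094
finger_force: 59.0
```

```bash
python3 d.py
```

```text
32.95 along 0.08058354974142277 lat -0.000913276652471016 z 0.03183294354769522 F along/lat/z -1.6816759718926684 0.2201742684289827 -0.03496393010346821 [0.0218 0.5963 0.0339] axis in tool [-1.     -0.0008 -0.0013] up [ 0.0013 -0.0012 -1.    ]
blue cols [210. 211. 242. 243.] 254 panel ends px [211.0853 189.3953 240.762  186.8518]
```

Call:
play_rows(motion=[{"tx":-0.002,"ty":0,"tz":0,"ax":0,"ay":0,"az":0},{"tx":-0.004,"ty":0,"tz":0,"ax":0,"ay":0,"az":0},{"tx":-0.005,"ty":0,"tz":0,"ax":0,"ay":0,"az":0},{"tx":-0.005,"ty":0,"tz":0,"ax":0,"ay":0,"az":0},{"tx":-0.005,"ty":0,"tz":0,"ax":0,"ay":0,"az":0},{"tx":-0.005,"ty":0,"tz":0,"ax":0,"ay":0,"az":0},{"tx":-0.005,"ty":0,"tz":0,"ax":0,"ay":0,"az":0},{"tx":-0.005,"ty":0,"tz":0,"ax":0,"ay":0,"az":0}])

```text
t: 33.8
eef_pos: [0.5785, -0.081, 0.0618]
tool_rot: [0.096, -3.138, 0.002]
ft_force: [-5.3, 0.4, 2.4]
gripper_width: 0.0093
finger_force: 59.1
```

```bash
python3 d.py
```

```text
33.8 along 0.0809063172020411 lat -0.0008901134165118868 z 0.031808136876903974 F along/lat/z -5.278202656392797 0.7081235297772929 2.381941714766391 [-0.0252  1.2659  0.0145] axis in tool [-1.     -0.0008 -0.0021] up [ 0.0021 -0.0011 -1.    ]
blue cols [210. 211. 242. 243.] 255 panel ends px [210.9589 189.4289 240.6403 186.8623]
```

The push rose to −5.3 N against about 1.3 N of drag, with the carriage not moving: that's the click. I'll back off to the middle of the play and set the panel lightly on the slot floor.

Call:
play_rows(motion=[{"tx":0.003,"ty":0,"tz":0,"ax":0,"ay":0,"az":0},{"tx":0.006,"ty":0,"tz":0,"ax":0,"ay":0,"az":0},{"tx":0.009,"ty":0,"tz":0,"ax":0,"ay":0,"az":0},{"tx":0.012,"ty":0,"tz":0,"ax":0,"ay":0,"az":0},{"tx":0.014,"ty":0,"tz":0,"ax":0,"ay":0,"az":0},{"tx":0.014,"ty":0,"tz":0.002,"ax":0,"ay":0,"az":0},{"tx":0.014,"ty":0,"tz":0.004,"ax":0,"ay":0,"az":0},{"tx":0.014,"ty":0,"tz":0.004,"ax":0,"ay":0,"az":0}])

```text
t: 34.65
eef_pos: [0.578, -0.0811, 0.0617]
tool_rot: [-0.096, 3.139, -0.002]
ft_force: [-0.8, 0.2, 0.1]
gripper_width: 0.0092
finger_force: 58.8
```

```bash
python3 d.py
```

```text
34.65 along 0.08055540501290087 lat -0.000901097034649331 z 0.031650566465767214 F along/lat/z -0.8044657186043828 0.2288837621702881 0.09049134930652736 [-0.0003  0.2112 -0.0378] axis in tool [-1.     -0.001   0.0012] up [-0.0012 -0.0015 -1.    ]
blue cols [210. 211. 242. 243.] 255 panel ends px [211.117  189.4256 240.7911 186.9475]
```

Call:
play_rows(motion=[{"tx":0.002,"ty":0,"tz":0.001,"ax":0,"ay":0,"az":0},{"tx":0.003,"ty":0,"tz":0.002,"ax":0,"ay":0,"az":0},{"tx":0.003,"ty":0,"tz":0.002,"ax":0,"ay":0,"az":0},{"tx":0.003,"ty":0,"tz":0.002,"ax":0,"ay":0,"az":0},{"tx":0.003,"ty":0,"tz":0.002,"ax":0,"ay":0,"az":0},{"tx":0.003,"ty":0,"tz":0.002,"ax":0,"ay":0,"az":0},{"tx":0.003,"ty":0,"tz":0.002,"ax":0,"ay":0,"az":0},{"tx":0.003,"ty":0,"tz":0.002,"ax":0,"ay":0,"az":0}])

```text
t: 35.5
eef_pos: [0.5772, -0.0811, 0.0613]
tool_rot: [-0.096, 3.14, -0.002]
ft_force: [1.2, 0.4, -0.1]
gripper_width: 0.0096
finger_force: 58.9
```

```bash
python3 d.py
```

```text
35.5 along 0.0797296703193375 lat -0.0009230803480330418 z 0.03127729412824451 F along/lat/z 1.241291185919453 0.33164570261265747 -0.07125423705706624 [-0.0069 -0.3087  0.0193] axis in tool [-1.     -0.0009  0.0005] up [-0.0005 -0.0015 -1.    ]
blue cols [210. 211. 242. 243.] 256 panel ends px [211.4277 189.5359 241.0849 187.0395]
```

```bash
python3 -c "
from cell import *
print(close_job())"
```

```text
the job is handed in; nothing more can be done
None
```

The panel stands upright in the blue slot, still gripped. The carriage clicked into its notch (the push rose to 5.3 N against about 1.3 N of drag, with no run-on to the end stop), and the job is handed in; I got no verdict back and didn't re-image the bystanders.

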